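# Load and lock the end-drilling jig

## Robot

A 6-joint arm with a two-finger parallel gripper is mounted at the origin on the work surface. World frame = base frame: x ahead of the robot, y to its left, z up, the work surface at z = 0. Lengths are in m, angles in rad, forces in N, time in s.
With the tool pointing down it reaches from about 0.25 to 0.8 m from the base axis. Payload 3.9 kg.
Tool frame: the origin (TCP) lies on the centre line of the jaws, within the pads' length; the fingertips stand env.finger_overhang ahead of it and the grasp point (between the pads) is the TCP (env.finger_overhang is the distance from the TCP to the fingertips, in m); z points along the fingers, y is the direction in which the jaws open and shut (so a half turn about z gives the same grasp; the last joint's range is limited). The gripper opens to 85 mm and grips with 20 to 120 N. Pads are 22 mm wide; open, the fingers measure 114 mm over their backs; the gripper's body (76 mm by 85 mm) begins 54 mm behind the grasp point. The pads swing forward as they close: fully open they stand 13 mm farther back than shut.
Start: joints at [-1.232, 0.26, -0.138, 1.173, 0, 1.571], TCP at [0.174, -0.495, 0.25] pointing down, gripper open.
Joint ranges: [-2.78, 2.78], [-0.83, 1.72], [-1.28, 1.37], [-1.9, 2.12], [-1.57, 1.48], [-3.14, 3.14]. Speed limits (rad/s): [2.57, 2.57, 3.14, 3.14, 3.14, 3.14].

## Interface

Orientations are given as a unit quaternion [w, x, y, z].
In Python, from plant import env, read_camera, recognise, regions_of, mark_of gives the robot as it stands. The module is installed in compiled form; this text tells all that it offers.
- The arm moves only by the tool play_rows, never from a script. Its argument "commands" is a list of rows, each an object with "jaw": the finger opening in cm, from 0 to 8.54; "travel": the shift along the tool's x, y, z in cm, a list of three; "yaw": the turn about the tool's z in rad. A call has exactly 5 rows; each row shifts and turns the commanded pose from where the row before left it, along the tool's axes as they then stand; what a row does not reach is not made up. A row lasts 1/8 s, in which the tool goes at most 62.5 mm and 10.7 degrees, less where a joint would pass 70% of its speed; a pose out of reach is approached as far as the arm can. A call is refused whole if a number of a shift passes 6.25 or a number of a turn 0.188, either way. A call with a gripper value outside its range is refused whole. The fingers move at their own pace and stop on an object; "squeeze" is the grip in N (left out, the last holds). Time passes only in rows, so rows that do not move let the fingers close, or fill a call up. It gives the time, the measured TCP pose, the force and the opening at its end, in the units of the state.
- env.sense(): the state, without advancing time (a new reading comes with each control period).
- read_camera(name): name is "scene" or "top"; returns a dict with "pixels" (420x560x3 uint8, red, green, blue), "fx", "fy", "cx", "cy" (pixels), "R" (3x3) and "t" (3): a world point X has camera coordinates R X + t. Camera axes: x right, y down, z forward; pixel columns grow to the right and rows downward; lengths in m; the calibration is good to about 2 mm. A picture is of the moment at which its call begins. There is no depth.
- env.finish_job(): hands the job in, once; it reports no verdict.
Trained networks look in the newest picture that a camera, given by its name, has taken for a name from the list of things; names that differ only in an ending like _2 or _b are one class to them, and where a whole thing is asked for, a point or a joint stands for the part that bears it (a point fixed in the world has none). Each returns a list of dicts, best first, with "conf" (0 to 1); they miss things now and then, are a little off and sometimes report something else, mostly with a low value. They report only what shows in the picture. A call takes as long as a camera call. They do not tell look-alikes from the thing itself.
- recognise(camera, name): "xy" ([column, row] in pixels, amid what is visible of it).
- regions_of(camera, name): "mask" (420x560 bool, what is visible of it) and "xy" ([column, row] in pixels, amid what is visible of it).
- mark_of(camera, name): "xy" ([column, row] in pixels: a listed point, or the origin of a listed thing).
The state is a dict: "time": time; "joint_positions": joint angles; "dq": joint speeds; "joint_efforts": joint torques, N m; "eef_pos": TCP position; "ee_rot": TCP orientation; "contact_force": force on the tool from outside, world axes, zero at the start; "torque": the same for the moment, N m; "width": opening from 0.0 (shut) to 1.0 (fully open).
Only numpy, scipy, OpenCV 4.12 (cv2) and the standard library are available. Lean on these libraries where they do the work, as an engineer would, in place of code of your own. Each camera call takes 0.05 s, during which the arm holds its last target.

## Task

Take the short narrow timber blank (the only piece that fits the lane), lay it in the infeed of the drilling jig and push it through the sprung flap gate until it is fully home against the end stop, so that the flap shuts behind it. Then swing the sprung hold-down bar across over the blank by its T-handle, hold it against its spring, turn the handle clockwise to latch it, and let go. Leave the other pieces and things on the bench where they are.

Things in the scene. Friction and masses are not known exactly. Their poses are not given: they have to be found in the camera images.
- jig: Fixed plywood end-drilling jig; place and yaw vary. Origin: on the bench top (z 0), mid lane under the flap gate; y runs along the lane from infeed to end stop, x across it (away from the robot at yaw 0), z up. Jig numbers here are mm in this frame. Deck top z 12. Lane 40 wide (x -20 to 20). Infeed deck y -109 to -9, with rails only 6 high (to z 18) at x +-20 to +-26, open above.
- lane_start (a point): Where the blank's centre belongs when laid in the infeed: jig x 0, y -52, z 30, axes as the jig's. The blank's front end is then 12 mm before the gate.
- gate_mid (a point): Middle of the flap gate, jig x 0, y 0, z 30. Gate posts at x +-28 to +-38, y -5 to 5, up to z 50. Two aluminium leaves, each 25 long, 4 thick, z 15 to 49, are hinged upright at x +-26, y 0 and meet at mid lane; light springs shut them (1 to 2 N each at the tip). They need the lane free up to y 27 to shut. The lane is open above on both sides of the gate up to y 42.
- bridge_mid (a point): Middle of the top of the metal bridge over the lane: jig x 0, y 51, z 57. It spans y 42 to 60, x +-36, underside z 52, so the blank gets in only lengthways from the infeed, not from above. Lane walls reach z 38 from y 32 to 110, outer faces at x +-28.
- stop_face (a point): Top middle of the end stop's face, a steel block across the lane's end: jig x 0, y 110, z 46.
- lane_home (a point): Where the blank's centre is when fully home against the end stop: jig x 0, y 70, z 30, axes as the jig's. Its rear end is then at jig y 30, just beyond the sweep of the leaves.
- leaf_near (a joint): Angle (rad) of the gate leaf on the jig's -x side: 0 shut (across the lane), about 1.3 when a blank is passing; swings only towards the end stop, and springs back.
- leaf_far (a joint): The same for the leaf on the jig's +x side.
- bar (a joint): Angle (rad) of the steel hold-down bar about its upright hinge. 0: sprung back on its stop, clear of the lane, pointing along jig direction (-0.41, 0.91). Grows counter-clockwise from above; 1.15 is straight across the lane (pointing to jig -x); stop at 1.33. A torsion spring drives it back to 0: 3 N at the handle at 0, 6 N at 1.33. Latched it settles near 1.13. 22 wide, z 51 to 60.
- bar_hinge (a point): Point on the bar's hinge axis: jig x 85, y 78, z 89. The handle's axis is 150 mm from it. The hinge hub with its coil spring reaches z 98.
- handle (a joint): Turn (rad) of the T-handle in the bar: 0 unlatched (starts 0 to 0.3), grows clockwise from above relative to the bar, stop at 1.5; stays where left (0.05 N m friction). It turns a cam below the bar that passes the keeper only while this is under 0.4: the handle must turn along with the bar as it swings. With the bar held at 1.2 or more, turn it to 1.4 to 1.5: the cam catches the keeper.
- keeper_top (a point): Top of the fixed steel keeper post, 10 in diameter, z 12 to 48, at jig x -44.5, y 101.5. The latched cam (24 mm radius, below the bar) leans on it when the bar is let back.
- handle_grip (a point): Centre of the black T-handle's grip, at z 89: an upright-sided bar 46 long (own x axis; at handle 0 that lies along the hold-down bar, away from its hinge), 12 wide (own y axis), 30 high (z 74 to 104), on a 14 mm round stem. The bar's top is at z 60 below it.
- blank_center (a point): Centre of the blank: a plain medium-brown wooden block 34 (own x) by 80 (own y) by 36 high, about 65 g, lying flat on the bench, with the two other pieces of the same wood near it in any order.
- long_piece_center (a point): Centre of a wrong piece: same wood and section but 120 long (34 x 120 x 36). Leave it alone.
- wide_piece_center (a point): Centre of a wrong piece: same wood, 58 wide (58 x 80 x 36). Leave it alone.
- screwdriver: Bystander: screwdriver 160 long lying on the robot's side of the infeed; leave alone.
- tape: Bystander: black tape measure 66 x 66 x 34; leave alone.
- glue_pot: Bystander: small jar 52 in diameter, 62 high, beyond the infeed; leave alone.
- planing_block: Bystander: cork block 50 x 110 x 30; leave alone.
- mallet_tip (a point): Head end of a bystander: a hammer 220 long lying at the far right; leave alone.
- glue_bottle: Bystander: bottle 60 in diameter, 190 high, beyond the jig; leave alone.
There are look-alikes about, which are no part of the job. Leave any purple or red look-alike of the part that bears blank_center alone.

How it is judged:
On the way, in this order (a step that is already met when the one before it is completed fails the run):
1. the blank, lying in the lane, pushes both gate leaves open (x of blank_center in the frame of jig between -0.006 and 0.006 m and z of blank_center in the frame of jig between 0.025 and 0.036 m and y of blank_center in the frame of jig between -0.045 and 0.06 m and value of joint each of leaf_near, leaf_far above 0.5 rad), for 0.05 s.
2. the blank is home against the end stop and the gate has shut behind it, with the bar not yet over (x of blank_center in the frame of jig between -0.006 and 0.006 m and z of blank_center in the frame of jig between 0.025 and 0.036 m and y of blank_center in the frame of jig between 0.065 and 0.0745 m and angle between the y axis of blank_center and the y axis of jig, either way round below 0.12 rad and value of joint each of leaf_near, leaf_far below 0.15 rad and value of joint bar below 0.3 rad), for 0.2 s.
3. the bar is wound past the keeper (value of joint bar above 1.12 rad), for 0.05 s.
At the end, for the whole second after the job is handed in: The blank lies in the jig's lane within about 5 mm of the end stop, the two gate leaves are shut (within 0.15 rad), the bar stands latched across the lane (bar angle 1.04 to 1.24 rad, handle turned at least 0.85 rad) with nothing holding it, and all is at rest (x of blank_center in the frame of jig between -0.006 and 0.006 m and z of blank_center in the frame of jig between 0.025 and 0.036 m and y of blank_center in the frame of jig between 0.065 and 0.0745 m and angle between the y axis of blank_center and the y axis of jig, either way round below 0.12 rad and value of joint each of leaf_near, leaf_far below 0.15 rad and value of joint bar between 1.04 and 1.24 rad and value of joint handle above 0.85 rad and linear speed of blank below 0.02 m/s and velocity of joint bar between -0.1 and 0.1 rad/s); the robot touches nothing.
It fails at once if one of the two wrong timber pieces was moved more than 30 mm (distance of any of long_piece_center, wide_piece_center from where it was at the start of the episode above 0.03 m).
It fails at once if another thing on the bench was moved more than 30 mm (distance of any of screwdriver, tape, glue_pot, planing_block, mallet_tip, glue_bottle from where it was at the start of the episode above 0.03 m).
It also fails if it takes over 70 s, if anything falls off the work surface, if the arm or the gripper's body presses on something with over 40 N, if the wrist force passes 120 N, or if a joint passes its speed limit or range.

## Working session

There is one attempt and no reset: what is moved stays moved. The work goes in short steps, Python scripts to look and compute and a tool call to move; the robot and the scene stay as the last step left them, time stands still between calls to the robot, and variables do not carry over. Pictures are saved under pics/ and viewed, and the job is handed in when it is done.

Besides the shell and the picture viewer there is one more tool, called after ">>>" in YAML: its name, and indented under it one key for each argument. play_rows: Moves the arm, as the interface text tells. Its arguments: {"type":"object","properties":{"commands":{"type":"array"},"squeeze":{"type":"number"}},"required":["commands"]}

```bash
mkdir -p pics; python3 - <<'E'
from plant import env, read_camera, recognise, regions_of, mark_of
import cv2,numpy as np
print(env.sense(), env.finger_overhang)
for c in ["scene","top"]:
    d=read_camera(c); cv2.imwrite(f"pics/{c}0.png",d["pixels"][:,:,::-1])
    print(c,d["fx"],d["fy"],d["cx"],d["cy"],np.round(d["R"],4).tolist(),np.round(d["t"],4).tolist())
    for n in ["jig","lane_start","gate_mid","bridge_mid","stop_face","bar_hinge","keeper_top","handle_grip","blank_center","long_piece_center","wide_piece_center","screwdriver","tape","glue_pot","planing_block","mallet_tip","glue_bottle"]:
        print(n,[(np.round(r["xy"]).tolist(),round(r["conf"],2)) for r in mark_of(c,n)][:4])
E
```

```text
{'time': 0.0, 'joint_positions': array([-1.23199181e+00,  2.60689797e-01, -1.39405152e-01,  1.17268366e+00,
        2.76399415e-05,  1.57079588e+00]), 'dq': array([-0.0007214 , -0.00012161, -0.00146543,  0.00018166,  0.00019155,
        0.00104735]), 'joint_efforts': array([ 6.21120143e-04, -4.05677819e+01,  2.53923154e+01,  1.88087235e-02,
       -1.87836554e-05, -2.82338824e-06]), 'eef_pos': array([ 0.17427916, -0.49453491,  0.24944818]), 'ee_rot': array([-9.79283933e-04,  9.85685199e-01,  1.68593315e-01, -1.53477340e-04]), 'contact_force': array([-0.46884515, -0.31271314,  0.65198636]), 'torque': array([-0.01421488,  0.00341228, -0.00107207]), 'width': 0.9950446372559979} 0.019
scene 453.809735522682 453.809735522682 289.9838006085651 217.31025927033073 [[0.0398, 0.9992, -0.0033], [0.7829, -0.0333, -0.6212], [-0.6209, 0.0221, -0.7836]] [0.0181, -0.4212, 1.7794]
jig [([313.0, 219.0], 0.97), ([210.0, 237.0], 0.5)]
lane_start [([295.0, 215.0], 0.64), ([311.0, 221.0], 0.6)]
gate_mid [([308.0, 218.0], 0.79), ([434.0, 234.0], 0.61), ([344.0, 204.0], 0.54)]
bridge_mid [([327.0, 209.0], 0
[... 1066 characters left out ...]
7), ([356.0, 260.0], 0.55)]
stop_face [([208.0, 214.0], 0.92)]
bar_hinge [([228.0, 182.0], 0.98)]
keeper_top [([209.0, 236.0], 0.92)]
handle_grip [([402.0, 255.0], 0.64), ([167.0, 198.0], 0.48)]
blank_center [([322.0, 194.0], 0.9), ([372.0, 210.0], 0.82), ([360.0, 168.0], 0.81), ([454.0, 297.0], 0.79)]
long_piece_center []
wide_piece_center [([404.0, 253.0], 0.73)]
screwdriver [([294.0, 275.0], 0.88), ([229.0, 220.0], 0.54)]
tape [([119.0, 271.0], 0.89)]
glue_pot [([321.0, 161.0], 0.84), ([211.0, 235.0], 0.48)]
planing_block [([110.0, 198.0], 0.58), ([372.0, 210.0], 0.35)]
mallet_tip [([432.0, 226.0], 0.64), ([228.0, 221.0], 0.51), ([209.0, 215.0], 0.27)]
glue_bottle [([252.0, 139.0], 0.92)]
```

```bash
python3 - <<'E'
import cv2
a=cv2.imread("pics/top0.png");cv2.imwrite("pics/top0c.png",cv2.resize(a[110:330,80:480],None,fx=2,fy=2,interpolation=cv2.INTER_CUBIC))
a=cv2.imread("pics/scene0.png");cv2.imwrite("pics/scene0c.png",cv2.resize(a[140:320,120:460],None,fx=2.3,fy=2.3,interpolation=cv2.INTER_CUBIC))
E
```

```text
(no output)
```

View pics/top0c.png

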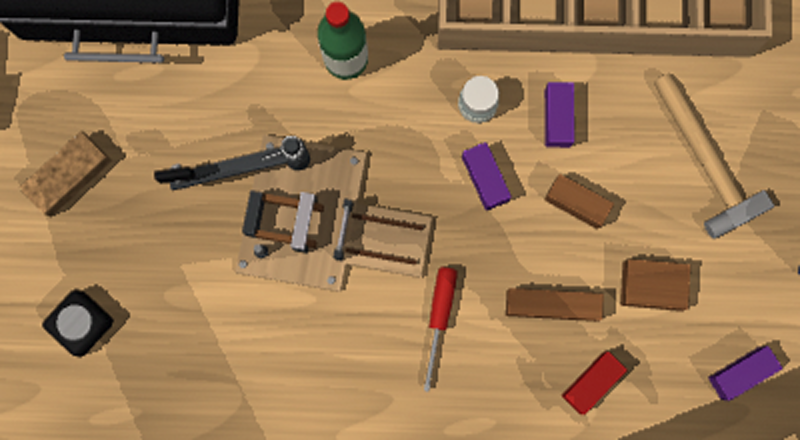

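View pics/scene0c.png

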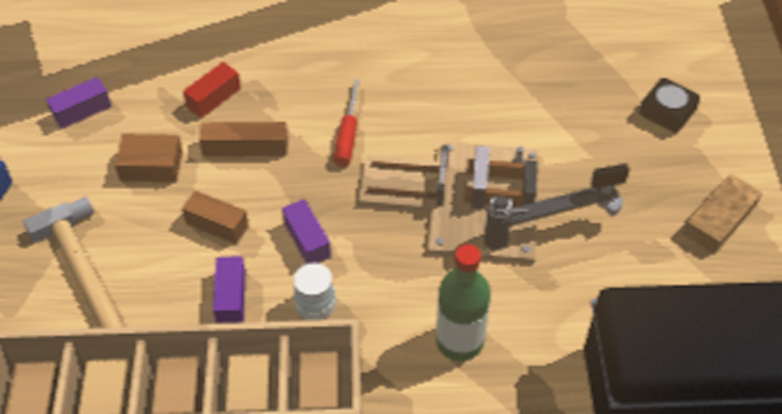

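Candidates for the blank in the top picture: brown (372,210), long brown (359,261), wide brown (410,251), purple (323,197), (360,166), (454,297), and red (377,300). By the description the short, narrow brown one at (372,210) is the blank. Next I'll fit the poses.

```bash
cat > h.py <<'E'
import numpy as np,cv2
from scipy.optimize import least_squares,minimize
def proj(d,X):
    X=np.atleast_2d(X); c=X@np.array(d["R"]).T+np.array(d["t"]); return np.c_[d["fx"]*c[:,0]/c[:,2]+d["cx"],d["fy"]*c[:,1]/c[:,2]+d["cy"]]
def ray(d,uv,z):
    R=np.array(d["R"]);t=np.array(d["t"]); o=-R.T@t; v=R.T@np.array([(uv[0]-d["cx"])/d["fx"],(uv[1]-d["cy"])/d["fy"],1]); return o+v*(z-o[2])/v[2]
def tf(p,X):
    c,s=np.cos(p[2]),np.sin(p[2]); X=np.atleast_2d(X); return np.c_[p[0]+c*X[:,0]-s*X[:,1],p[1]+s*X[:,0]+c*X[:,1],X[:,2]]
def box(x0,x1,y0,y1,z0,z1): return np.array([[x,y,z] for x in(x0,x1) for y in(y0,y1) for z in(z0,z1)])/1000.
PTS=dict(jig=(0,0,0),lane_start=(0,-52,30),gate_mid=(0,0,30),bridge_mid=(0,51,57),stop_face=(0,110,46),bar_hinge=(85,78,89),keeper_top=(-44.5,101.5,48))
JB=[box(-26,26,-109,-9,0,12),box(-26,-20,-109,-9,12,18),box(20,26,-109,-9,12,18),box(28,38,-5,5,12,50),box(-38,-28,-5,5,12,50),box(-36,36,42,60,52,57),box(-28,-20,32,110,12,38),box(20,28,32,110,12,38)]
E12=[(0,1),(2,3),(4,5),(6,7),(0,2),(1,3),(4,6),(5,7),(0,4),(1,5),(2,6),(3,7)]
def overlay(d,boxes,x0,y0,w,h,s,fn,pts=[]):
    im=cv2.resize(d["pixels"][y0:y0+h,x0:x0+w,::-1],None,fx=s,fy=s,interpolation=cv2.INTER_CUBIC)
    f=lambda X:((proj(d,X)-[x0,y0]+.5)*s*8).astype(int)
    for B in boxes:
        q=f(B)
        for a,b in E12: cv2.line(im,tuple(map(int,q[a])),tuple(map(int,q[b])),(0,255,0),1,cv2.LINE_AA,3)
    for P in pts:
        q=f(P)[0]//8; cv2.drawMarker(im,tuple(map(int,q)),(255,0,255),0,10,1)
    cv2.imwrite(fn,im)
E
python3 - <<'E'
from h import *
from plant import *
obs=[];D={}
for c in ["scene","top"]:
    d=D[c]=read_camera(c)
    for n in PTS:
        for r in mark_of(c,n)[:1]:
            if r["conf"]>.5: obs.append((c,n,np.array(r["xy"])))
def res(p):
    return np.concatenate([(proj(D[c],tf(p,np.array(PTS[n])/1000.))[0]-xy) for c,n,xy in obs])
r=least_squares(res,[.55,-.1,0],loss="soft_l1",f_scale=1.5)
print(r.x)
for (c,n,xy),e in zip(obs,res(r.x).reshape(-1,2)): print(c,n,e.round(1))
jp=r.x; np.save("jig0.npy",jp)
# blank
M={}
for c in D:
    L=regions_of(c,"blank_center")
    px={"top":(372,210),"scene":(212,234)}[c]
    for l in L:
        print(c,np.round(l["xy"]),l["conf"],l["mask"].sum())
    l=min(L,key=lambda l:np.hypot(*(np.array(l["xy"])-px))); M[c]=l["mask"]
def sil(d,p,S,k=8):
    B=tf(p,box(-S[0]/2,S[0]/2,-S[1]/2,S[1]/2,0,36)); q=proj(d,B)
    m=np.zeros((420,560),np.float32)
    u0,v0=int(q[:,0].min())-5,int(q[:,1].min())-5;W=int(np.ptp(q[:,0]))+12;H=int(np.ptp(q[:,1]))+12
    t=np.zeros((H*k,W*k),np.uint8)
    cv2.fillConvexPoly(t,cv2.convexHull(((q-[u0,v0]+.5)*k).astype(np.int32)),1)
    m[v0:v0+H,u0:u0+W]=cv2.resize(t.astype(np.float32),(W,H),interpolation=cv2.INTER_AREA); return m
def cost(p): return sum(np.abs(sil(D[c],p,(34,80))-M[c]).sum() for c in M)
c0=ray(D["top"],(372,210),.03)
best=min((minimize(cost,[c0[0],c0[1],a],method="Nelder-Mead",options=dict(initial_simplex=[[c0[0],c0[1],a],[c0[0]+.01,c0[1],a],[c0[0],c0[1]+.01,a],[c0[0],c0[1],a+.3]])) for a in np.arange(0,3.1,.5)),key=lambda r:r.fun)
print("blank",best.x,best.fun,[m.sum() for m in M.values()])
np.save("blank0.npy",best.x)
B=tf(best.x,box(-17,17,-40,40,0,36))
overlay(D["top"],[tf(jp,b) for b in JB],150,160,170,110,4.6,"pics/ovt.png",[tf(jp,np.array(v)/1000.) for v in PTS.values()])
overlay(D["scene"],[tf(jp,b) for b in JB],265,180,130,85,6,"pics/ovs.png",[tf(jp,np.array(v)/1000.) for v in PTS.values()])
overlay(D["top"],[B],320,160,120,120,4.5,"pics/ovb.png")
E
```

```text
[ 0.56106628  0.02920634 -0.11444595]
scene lane_start [-2.1 -3.2]
scene gate_mid [4.4 0.8]
scene bridge_mid [0.6 0.3]
scene stop_face [-2.4 -0.9]
scene bar_hinge [1.6 0.4]
scene keeper_top [0.5 1.4]
top jig [4. 3.]
top lane_start [-3.7  0. ]
top gate_mid [25.   0.4]
top bridge_mid [ 0.1 -4.2]
top bar_hinge [-2.1  1.6]
top keeper_top [ 0.6 -1.3]
scene [253. 242.] 0.89 403
scene [156. 181.] 0.82 368
scene [211. 182.] 0.74 338
scene [208. 235.] 0.73 416
scene [221. 267.] 0.67 360
top [361. 168.] 0.89 477
top [373. 303.] 0.76 488
top [372. 210.] 0.71 474
top [451. 295.] 0.62 562
top [322. 196.] 0.58 461
blank [ 0.60606451 -0.27621897 -0.50084996] 80.703125 [np.int64(416), np.int64(474)]
```

View pics/ovt.png

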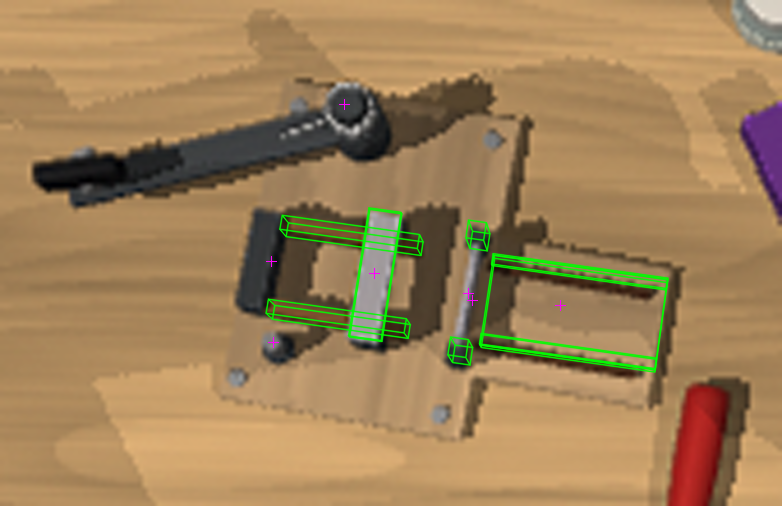

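View pics/ovs.png

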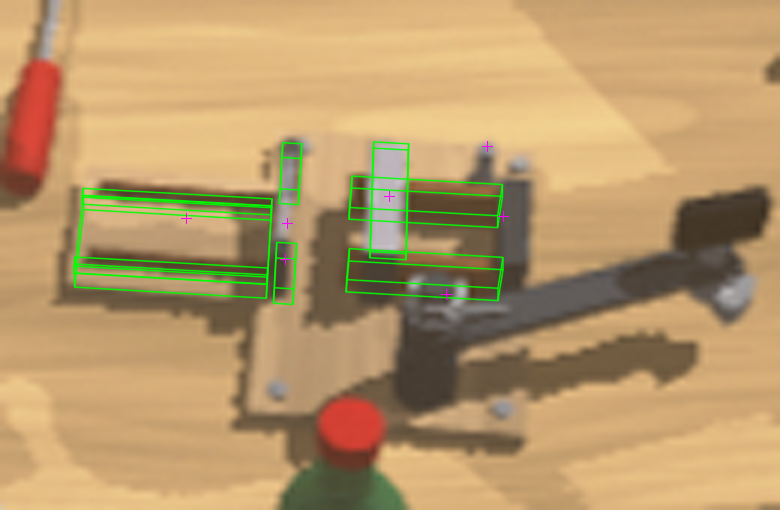

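View pics/ovb.png

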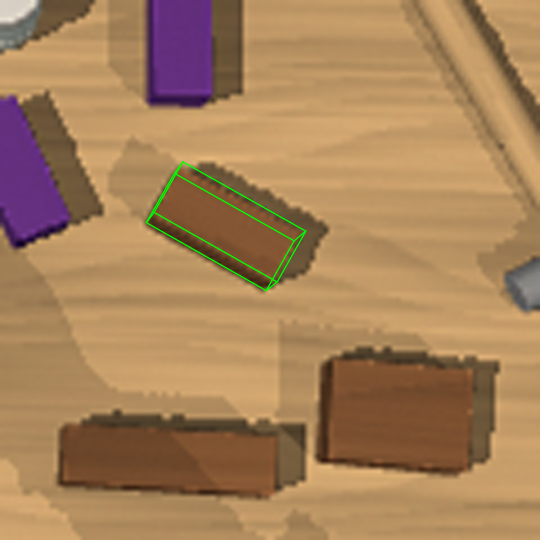

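```bash
python3 - <<'E'
import cv2
a=cv2.imread("pics/top0.png")
def g(im,x0,y0,w,h,s,fn):
    c=cv2.resize(im[y0:y0+h,x0:x0+w],None,fx=s,fy=s,interpolation=cv2.INTER_CUBIC)
    for i in range(0,w,10):
        cv2.line(c,(i*s,0),(i*s,5),(0,0,255),1);cv2.putText(c,str(x0+i),(i*s,15),0,.35,(0,0,255),1)
    for i in range(0,h,10):
        cv2.line(c,(0,i*s),(5,i*s),(0,0,255),1);cv2.putText(c,str(y0+i),(6,i*s+4),0,.35,(0,0,255),1)
    cv2.imwrite(fn,c)
g(a,200,195,100,60,8,"pics/z1.png")
b=cv2.imread("pics/scene0.png")
g(b,270,195,100,60,8,"pics/z2.png")
E
```

```text
(no output)
```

View pics/z1.png

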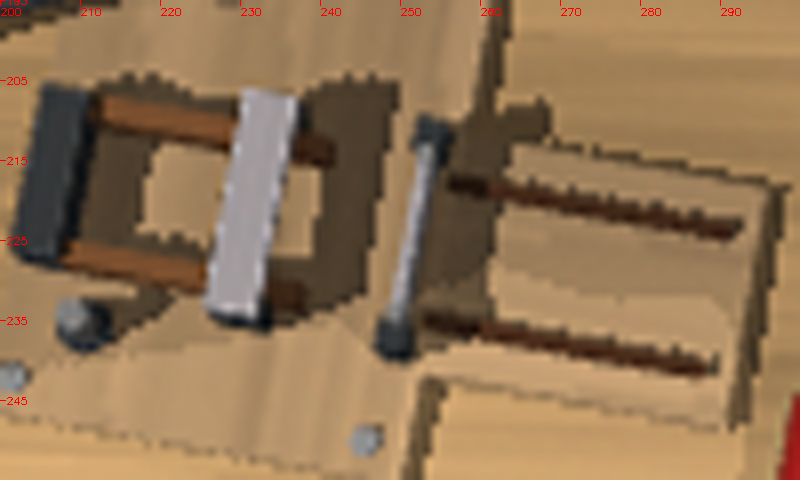

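View pics/z2.png

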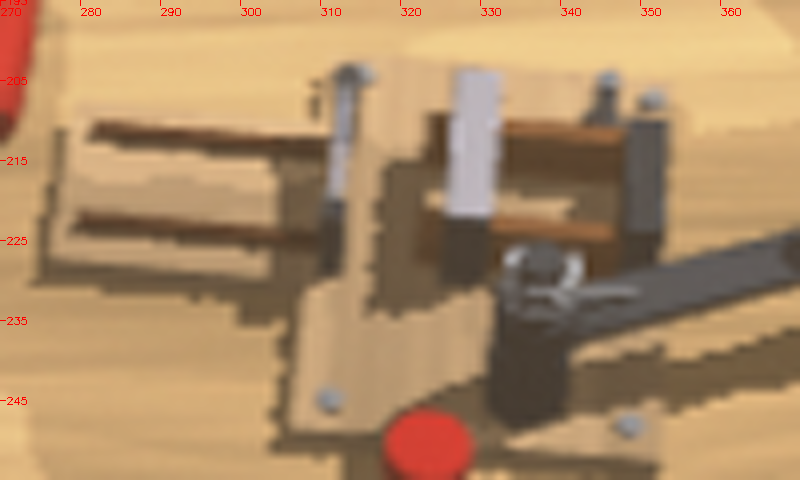

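```bash
cat > fit.py <<'E'
from h import *
from plant import *
D={c:read_camera(c) for c in ["scene","top"]}
P=[("top",(36,42,57),(236.8,206.5)),("top",(36,60,57),(230,206)),("top",(-36,42,57),(232.2,234)),("top",(-36,60,57),(225.3,233)),
("top",(33,0,50),(254,210.9)),("top",(-33,0,50),(249.3,235.5)),("top",(0,0,49),(252,224.3)),("top",(0,110,46),(209.7,217)),("top",(-44.5,101.5,48),(209.2,233.5)),
("top",(23,-109,18),(292.2,223)),("top",(-23,-109,18),(289.2,240.5)),("top",(0,-109,12),(292.9,232.6)),("top",(85,78,98),(225.2,182.8)),
("scene",(-36,42,57),(326.7,203.3)),("scene",(-36,60,57),(332,203.5)),("scene",(36,42,57),(325.2,221.1)),("scene",(36,60,57),(330.7,221.4)),
("scene",(-23,-109,18),(281,210.4)),("scene",(23,-109,18),(278.9,221.7)),("scene",(-44.5,101.5,48),(345.5,204.5)),("scene",(-33,0,50),(312.9,203.9)),("scene",(33,0,50),(311.4,220.2)),("scene",(85,78,98),(337.4,227.3))]
def res(p,S=("top","scene")): return np.concatenate([proj(D[c],tf(p,np.array(X)/1000.))[0]-np.array(uv)+.44 for c,X,uv in P if c in S])
for S in (("top",),("scene",),("top","scene")):
    r=least_squares(res,[.55,0,-.1],args=(S,),loss="soft_l1",f_scale=.7);print(S,r.x.round(4))
for q,e in zip(P,res(r.x).reshape(-1,2)): print(q[0],q[1],e.round(1))
jp=r.x;np.save("jig0.npy",jp)
overlay(D["top"],[tf(jp,b) for b in JB],200,170,100,80,8,"pics/ovt2.png",[tf(jp,np.array(v)/1000.) for v in PTS.values()])
overlay(D["scene"],[tf(jp,b) for b in JB],270,185,100,70,8,"pics/ovs2.png",[tf(jp,np.array(v)/1000.) for v in PTS.values()])
E
python3 fit.py
```

```text
('top',) [ 0.5587  0.0296 -0.1385]
('scene',) [ 0.5573  0.0268 -0.1512]
('top', 'scene') [ 0.5583  0.0288 -0.1419]
top (36, 42, 57) [0.8 0.2]
top (36, 60, 57) [ 0.7 -0.5]
top (-36, 42, 57) [0.3 0.4]
top (-36, 60, 57) [0.2 0.2]
top (33, 0, 50) [-0.2  0.1]
top (-33, 0, 50) [-0.1  0.9]
top (0, 0, 49) [-0.5 -0.6]
top (0, 110, 46) [-0.4 -0.3]
top (-44.5, 101.5, 48) [-0.   0.7]
top (23, -109, 18) [2.9 0.6]
top (-23, -109, 18) [2.9 0.5]
top (0, -109, 12) [ 0.7 -0. ]
top (85, 78, 98) [ 0.3 -0.4]
scene (-36, 42, 57) [ 0.6 -0.1]
scene (-36, 60, 57) [1.1 0.1]
scene (36, 42, 57) [0.8 0.3]
scene (36, 60, 57) [1.3 0.4]
scene (-23, -109, 18) [-2.2  0.2]
scene (23, -109, 18) [-1.9  0.3]
scene (-44.5, 101.5, 48) [ 0.8 -0.1]
scene (-33, 0, 50) [0.7 0.4]
scene (33, 0, 50) [0.7 0.7]
scene (85, 78, 98) [ 1.1 -0.3]
```

View pics/ovt2.png

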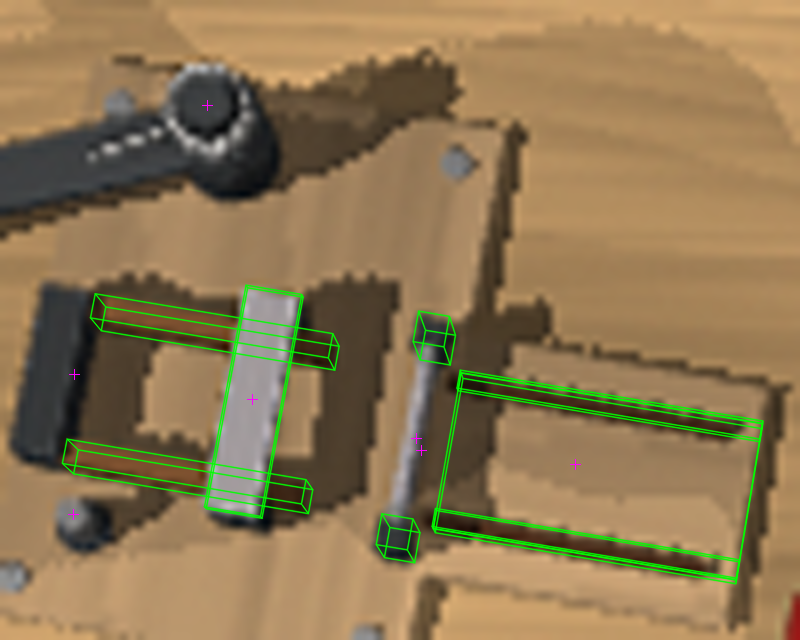

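View pics/ovs2.png

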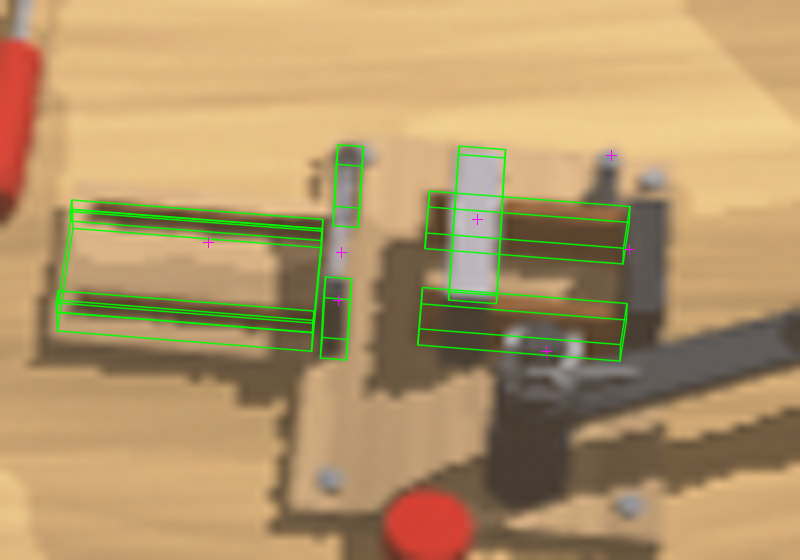

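```bash
cat > plan.py <<'E'
import sys,numpy as np
from plant import env
from h import tf
jp=np.load("jig0.npy")
def state():
    s=env.sense(); w,x,y,z=s["ee_rot"]
    phi=2*np.arctan2(y,x); p=np.array(s["eef_pos"])
    if np.isclose(abs(phi),0): pass
    phi=(phi+np.pi)%(2*np.pi)-np.pi
    return s,p,phi
def rows(target,phiT,n=5,wrap=True):
    s,p,phi=state()
    d=(phiT-phi+np.pi)%(2*np.pi)-np.pi
    step=(np.array(target)-p)/n; out=[]
    for i in range(n):
        f=phi+d*i/n
        c,sn=np.cos(f),np.sin(f)
        out.append([round(100*v,2)+0. for v in (c*step[0]+sn*step[1], sn*step[0]-c*step[1], -step[2])]+[round(-d/n,3)])
    return out
def jig(x,y,z): return tf(jp,np.array([x,y,z])/1000.)[0]
def show():
    s,p,phi=state(); c,sn=np.cos(jp[2]),np.sin(jp[2]); r=p-[jp[0],jp[1],0]
    print("t",round(s["time"],2),"p",p.round(4),"phi",round(phi,3),"jig",np.round([1000*(c*r[0]+sn*r[1]),1000*(-sn*r[0]+c*r[1]),1000*r[2]],1),"relphi",round(phi-jp[2],3),"F",np.round(s["contact_force"],1),"w",round(s["width"]*85.4,1),"q",np.round(s["joint_positions"],2))
E
python3 - <<'E'
from plan import *
show()
b=np.load("blank0.npy"); a=b[2]+np.pi/2; print(a)
g=[b[0]-.028*np.cos(a),b[1]-.028*np.sin(a),.12]
print(g)
for r in rows(g,a,10): print(r)
E
```

```text
t 2.8 p [ 0.1745 -0.4952  0.2503] phi 0.339 jig [-305.9 -573.   250.3] relphi 0.481 F [0.2 0.2 0.5] w 85.7 q [-1.23  0.26 -0.14  1.17 -0.    1.57]
1.0699463713799062
[np.float64(0.5926197162162465), np.float64(-0.300779861440537), 0.12]
[np.float64(4.59), np.float64(-0.44), np.float64(1.3), np.float64(-0.073)]
[np.float64(4.61), np.float64(-0.11), np.float64(1.3), np.float64(-0.073)]
[np.float64(4.61), np.float64(0.23), np.float64(1.3), np.float64(-0.073)]
[np.float64(4.58), np.float64(0.57), np.float64(1.3), np.float64(-0.073)]
[np.float64(4.52), np.float64(0.9), np.float64(1.3), np.float64(-0.073)]
[np.float64(4.44), np.float64(1.23), np.float64(1.3), np.float64(-0.073)]
[np.float64(4.34), np.float64(1.55), np.float64(1.3), np.float64(-0.073)]
[np.float64(4.22), np.float64(1.86), np.float64(1.3), np.float64(-0.073)]
[np.float64(4.07), np.float64(2.16), np.float64(1.3), np.float64(-0.073)]
[np.float64(3.9), np.float64(2.46), np.float64(1.3), np.float64(-0.073)]
```

>>> play_rows:
  commands:
    - {"jaw":6.5,"travel":[4.6,-0.4,1.3],"yaw":-0.073}
    - {"jaw":6.5,"travel":[4.6,-0.1,1.3],"yaw":-0.073}
    - {"jaw":6.5,"travel":[4.6,0.2,1.3],"yaw":-0.073}
    - {"jaw":6.5,"travel":[4.6,0.6,1.3],"yaw":-0.073}
    - {"jaw":6.5,"travel":[4.5,0.9,1.3],"yaw":-0.073}
  squeeze: 30

```text
time: 3.42
eef_pos: [0.3852, -0.3979, 0.185]
ee_rot: [0.0, 0.938, 0.346, 0.0]
contact_force: [-0.2, -0.1, 0.9]
width: 0.76
```

>>> play_rows:
  commands:
    - {"jaw":6.5,"travel":[4.4,1.2,1.3],"yaw":-0.073}
    - {"jaw":6.5,"travel":[4.3,1.6,1.3],"yaw":-0.073}
    - {"jaw":6.5,"travel":[4.2,1.9,1.3],"yaw":-0.073}
    - {"jaw":6.5,"travel":[4.1,2.2,1.3],"yaw":-0.073}
    - {"jaw":6.5,"travel":[3.9,2.5,1.3],"yaw":-0.073}

```text
time: 4.05
eef_pos: [0.5949, -0.3022, 0.1198]
ee_rot: [0.0, 0.86, 0.51, -0.0]
contact_force: [0.0, -1.2, 0.5]
width: 0.765
```

```bash
python3 - <<'E'
from plan import *
from h import *
from plant import *
show()
b=np.load("blank0.npy"); a=b[2]+np.pi/2
g=[b[0]-.028*np.cos(a),b[1]-.028*np.sin(a),.033]
for r in rows(g,a,5): print(*r)
d=read_camera("scene");overlay(d,[tf(b,box(-17,17,-40,40,0,36))],150,180,120,90,6,"pics/a1.png")
E
```

```text
t 4.05 p [ 0.5949 -0.3022  0.1198] phi 1.071 jig [  83.  -322.6  119.8] relphi 1.213 F [ 0.  -1.2  0.5] w 65.3 q [-0.47  0.57  0.02  1.01 -0.    1.6 ]
0.0 -0.05 1.74 0.0
0.0 -0.05 1.74 0.0
0.0 -0.05 1.74 0.0
0.0 -0.05 1.74 0.0
0.0 -0.05 1.74 0.0
```

View pics/a1.png

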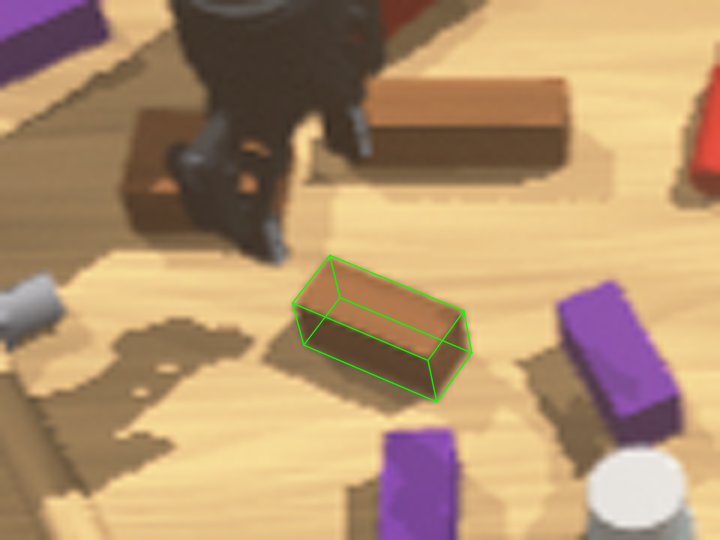

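The crop shows the short brown blank (scene px ≈(213,234)) under the open jaws, and the box overlay fits it. I'll descend and grip.

>>> play_rows:
  commands:
    - {"jaw":6.5,"travel":[0,-0.05,2.2],"yaw":0}
    - {"jaw":6.5,"travel":[0,-0.05,2.2],"yaw":0}
    - {"jaw":6.5,"travel":[0,-0.05,2.2],"yaw":0}
    - {"jaw":6.5,"travel":[0,-0.1,2.1],"yaw":0}
    - {"jaw":2.5,"travel":[0,0,0],"yaw":0}

```text
time: 4.72
eef_pos: [0.5895, -0.301, 0.0314]
ee_rot: [-0.002, 0.861, 0.509, -0.001]
contact_force: [0.8, -0.2, 0.6]
width: 0.565
```

>>> play_rows:
  commands:
    - {"jaw":2.5,"travel":[0,0,0],"yaw":0}
    - {"jaw":2.5,"travel":[0,0,0],"yaw":0}
    - {"jaw":2.5,"travel":[0,0,0],"yaw":0}
    - {"jaw":2.5,"travel":[0,0,-1],"yaw":0}
    - {"jaw":2.5,"travel":[0,0,-3],"yaw":0}

```text
time: 5.35
eef_pos: [0.5899, -0.3011, 0.0726]
ee_rot: [-0.002, 0.861, 0.509, -0.001]
contact_force: [0.5, -0.3, -1.0]
width: 0.392
```

```bash
python3 - <<'E'
from plan import *
from h import *
from plant import *
show()
d=read_camera("scene");overlay(d,[],150,170,120,90,6,"pics/a2.png")
d=read_camera("top");overlay(d,[],330,150,120,90,6,"pics/a2t.png")
g=jig(0,-52-28,130)
for r in rows(g,jp[2]+np.pi/2,10): print(*r)
E
```

```text
t 5.35 p [ 0.5899 -0.3011  0.0726] phi 1.069 jig [  77.9 -322.1   72.6] relphi 1.211 F [ 0.5 -0.3 -1. ] w 33.5 q [-0.47  0.6  -0.06  0.91  0.    1.6 ]
1.99 -1.63 -0.52 -0.036
2.05 -1.55 -0.52 -0.036
2.1 -1.48 -0.52 -0.036
2.15 -1.4 -0.52 -0.036
2.2 -1.32 -0.52 -0.036
2.25 -1.24 -0.52 -0.036
2.29 -1.16 -0.52 -0.036
2.33 -1.08 -0.52 -0.036
2.37 -0.99 -0.52 -0.036
2.4 -0.91 -0.52 -0.036
```

View pics/a2.png

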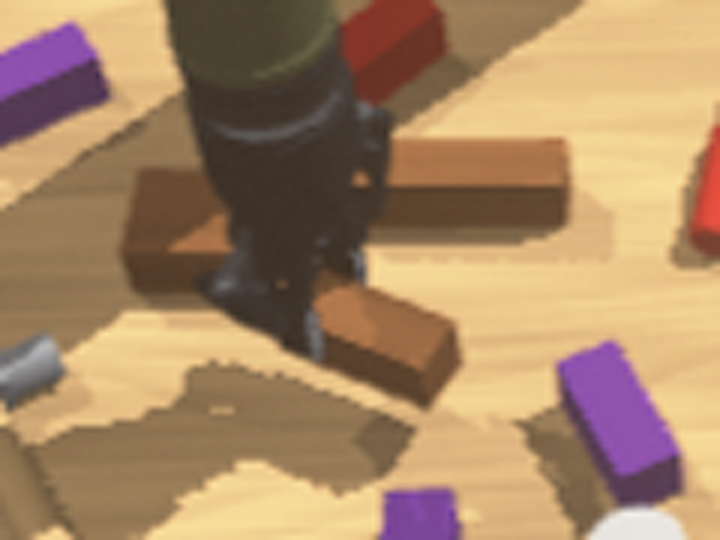

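View pics/a2t.png

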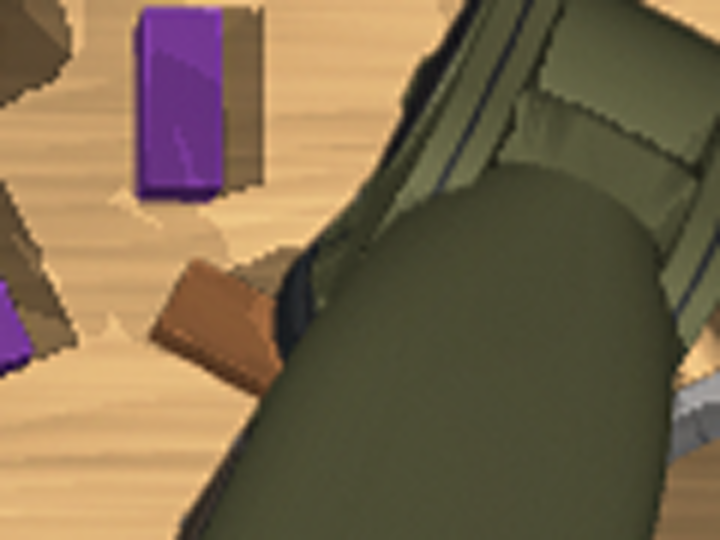

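Gripped and level at 33.5 mm. Next I carry it above the infeed.

>>> play_rows:
  commands:
    - {"jaw":2.5,"travel":[2.0,-1.6,-2],"yaw":-0.036}
    - {"jaw":2.5,"travel":[2.0,-1.55,-2],"yaw":-0.036}
    - {"jaw":2.5,"travel":[2.1,-1.5,-1.2],"yaw":-0.036}
    - {"jaw":2.5,"travel":[2.1,-1.4,0],"yaw":-0.036}
    - {"jaw":2.5,"travel":[2.2,-1.3,0],"yaw":-0.036}

```text
time: 6.08
eef_pos: [0.5669, -0.1747, 0.1246]
ee_rot: [-0.0, 0.811, 0.586, -0.0]
contact_force: [0.1, -0.1, -1.3]
width: 0.391
```

>>> play_rows:
  commands:
    - {"jaw":2.5,"travel":[2.2,-1.25,0],"yaw":-0.036}
    - {"jaw":2.5,"travel":[2.3,-1.15,0],"yaw":-0.036}
    - {"jaw":2.5,"travel":[2.3,-1.1,0],"yaw":-0.036}
    - {"jaw":2.5,"travel":[2.3,-1.0,0],"yaw":-0.036}
    - {"jaw":2.5,"travel":[2.3,-0.9,0],"yaw":-0.036}

```text
time: 6.7
eef_pos: [0.5424, -0.0507, 0.1243]
ee_rot: [-0.001, 0.755, 0.656, -0.001]
contact_force: [0.1, -0.2, -0.3]
width: 0.387
```

```bash
python3 - <<'E'
from plan import *
show()
for r in rows(jig(0,-82,75),jp[2]+np.pi/2,5): print(*r)
E
```

```text
t 6.7 p [ 0.5424 -0.0507  0.1243] phi 1.431 jig [ -4.5 -81.  124.3] relphi 1.573 F [ 0.1 -0.2 -0.3] w 33.1 q [-0.09  0.38 -0.31  0.88  0.    1.62]
-0.02 0.09 0.99 0.001
-0.02 0.09 0.99 0.001
-0.02 0.09 0.99 0.001
-0.02 0.09 0.99 0.001
-0.02 0.09 0.99 0.001
```

>>> play_rows:
  commands:
    - {"jaw":2.5,"travel":[0,0.15,1.3],"yaw":0}
    - {"jaw":2.5,"travel":[0,0.15,1.3],"yaw":0}
    - {"jaw":2.5,"travel":[0,0.1,1.3],"yaw":0}
    - {"jaw":2.5,"travel":[0,0.05,1.3],"yaw":0}
    - {"jaw":2.5,"travel":[0,0,0.8],"yaw":0}

```text
time: 7.32
eef_pos: [0.5477, -0.0535, 0.0639]
ee_rot: [-0.001, 0.756, 0.655, -0.001]
contact_force: [-0.5, 0.2, -0.8]
width: 0.386
```

```bash
python3 - <<'E'
from plan import *
from h import *
from plant import *
show()
s,p,phi=state()
B=tf([p[0]+.03*np.cos(phi),p[1]+.03*np.sin(phi),phi-np.pi/2],box(-17,17,-40,40,0,36)); B[:,2]+=p[2]-.0314
for c,w in (("scene",(260,180)),("top",(215,185))):
    d=read_camera(c);overlay(d,[B]+[tf(jp,b) for b in JB[1:5]],*w,100,70,8,f"pics/a3{c}.png")
E
```

```text
t 7.33 p [ 0.5477 -0.0535  0.0639] phi 1.428 jig [  1.1 -83.   63.9] relphi 1.57 F [-0.5  0.2 -0.8] w 33.0 q [-0.1   0.45 -0.38  0.74 -0.    1.62]
```

View pics/a3scene.png

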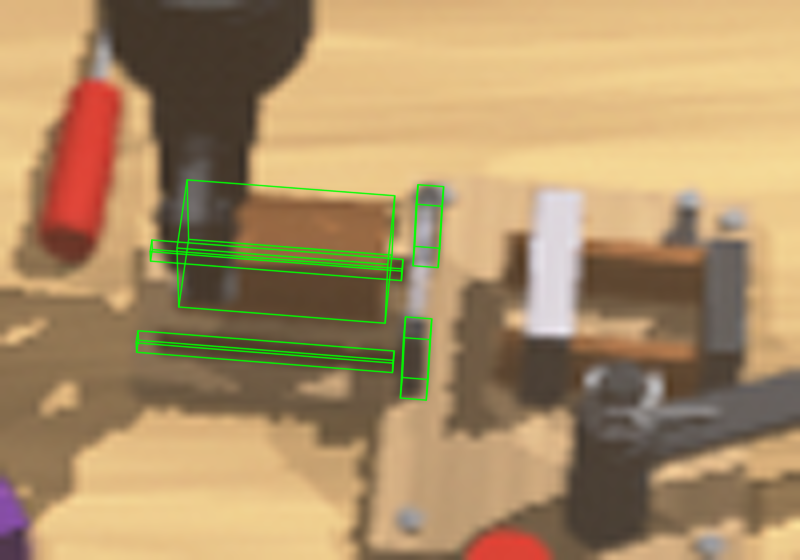

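View pics/a3top.png

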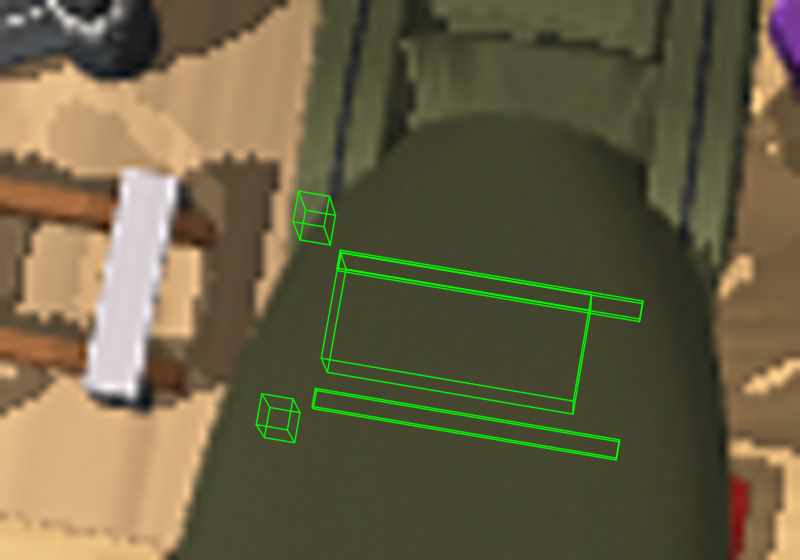

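The carried blank matches its prediction (front bottom corner ≈(308,220) scene px). I'll lower it onto the deck.

>>> play_rows:
  commands:
    - {"jaw":2.5,"travel":[0,-0.1,0.6],"yaw":0}
    - {"jaw":2.5,"travel":[0,0,0.6],"yaw":0}
    - {"jaw":2.5,"travel":[0,0,0.5],"yaw":0}
    - {"jaw":2.5,"travel":[0,0,0.3],"yaw":0}
    - {"jaw":2.5,"travel":[0,0,0],"yaw":0}

```text
time: 8.05
eef_pos: [0.5471, -0.0529, 0.0457]
ee_rot: [-0.0, 0.755, 0.655, 0.0]
contact_force: [-1.2, -0.0, 1.9]
width: 0.392
```

```bash
python3 - <<'E'
from plan import *
from h import *
from plant import *
show()
s,p,phi=state()
B=tf([p[0]+.03*np.cos(phi),p[1]+.03*np.sin(phi),phi-np.pi/2],box(-17,17,-40,40,12,48))
d=read_camera("scene");overlay(d,[B]+[tf(jp,b) for b in JB[1:5]],260,180,100,70,8,f"pics/a4.png")
E
```

```text
t 8.05 p [ 0.5471 -0.0529  0.0457] phi 1.429 jig [  0.4 -82.5  45.7] relphi 1.571 F [-1.2 -0.   1.9] w 33.5 q [-0.1   0.47 -0.41  0.7   0.    1.62]
```

View pics/a4.png

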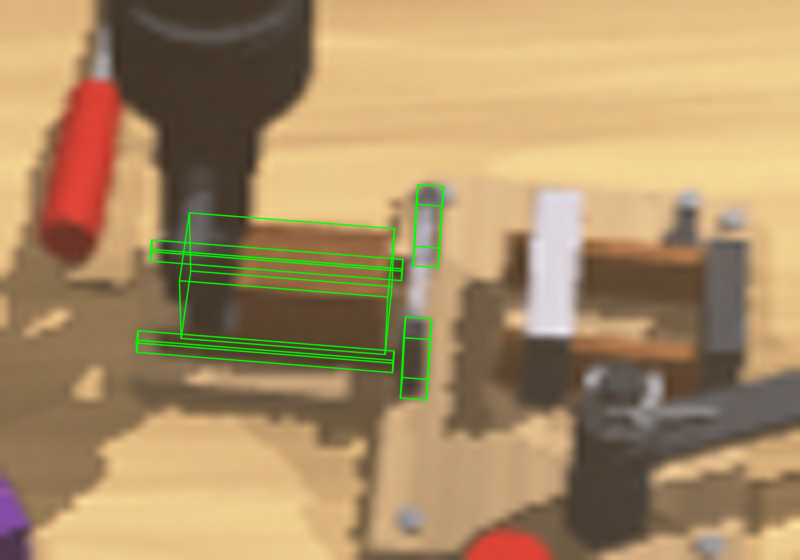

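>>> play_rows:
  commands:
    - {"jaw":2.5,"travel":[1,0,0],"yaw":0}
    - {"jaw":2.5,"travel":[1,0,0],"yaw":0}
    - {"jaw":2.5,"travel":[1,0,0],"yaw":0}
    - {"jaw":2.5,"travel":[1,0,0],"yaw":0}
    - {"jaw":2.5,"travel":[1,0,0],"yaw":0}

```text
time: 8.72
eef_pos: [0.5546, -0.0037, 0.0457]
ee_rot: [0.001, 0.756, 0.655, -0.0]
contact_force: [-1.5, -3.4, 5.3]
width: 0.393
```

```bash
python3 - <<'E'
from plan import *
from h import *
from plant import *
show()
s,p,phi=state()
B=tf([p[0]+.03*np.cos(phi),p[1]+.03*np.sin(phi),phi-np.pi/2],box(-17,17,-40,40,12,48))
d=read_camera("scene");overlay(d,[B]+[tf(jp,b) for b in JB[1:5]],260,180,100,70,8,f"pics/a5.png")
E
```

```text
t 8.72 p [ 0.5546 -0.0037  0.0457] phi 1.428 jig [  0.9 -32.7  45.7] relphi 1.57 F [-1.5 -3.4  5.3] w 33.5 q [-0.01  0.47 -0.39  0.7  -0.    1.71]
```

View pics/a5.png

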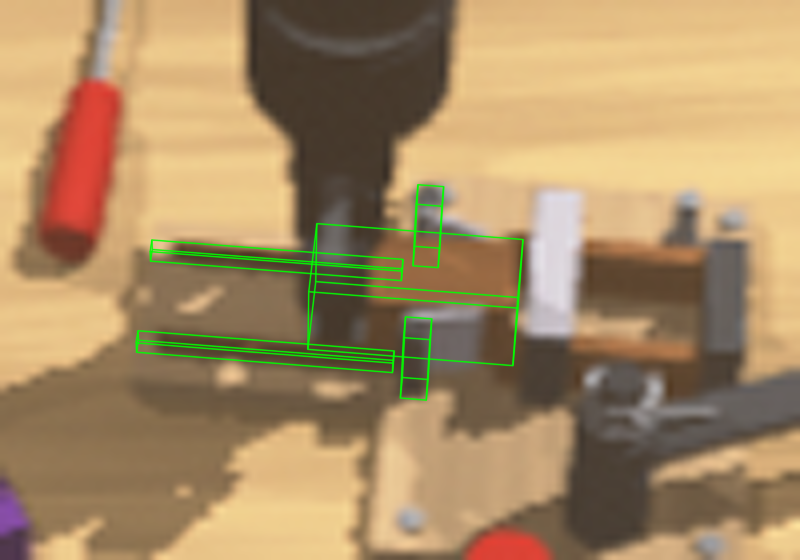

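Both leaves are open around the blank. I'll push slightly more, release and lift.

>>> play_rows:
  commands:
    - {"jaw":2.5,"travel":[0.8,0,0],"yaw":0}
    - {"jaw":5.0,"travel":[0,0,0],"yaw":0}
    - {"jaw":5.0,"travel":[0,0,0],"yaw":0}
    - {"jaw":5.0,"travel":[0,0,-2.5],"yaw":0}
    - {"jaw":5.0,"travel":[0,0,-3],"yaw":0}

```text
time: 9.4
eef_pos: [0.5545, 0.0047, 0.0999]
ee_rot: [-0.001, 0.755, 0.655, -0.001]
contact_force: [0.6, -0.6, 0.5]
width: 0.585
```

>>> play_rows:
  commands:
    - {"jaw":0,"travel":[-1.3,0,0],"yaw":0}
    - {"jaw":0,"travel":[-2,0,0],"yaw":0}
    - {"jaw":0,"travel":[0,0,0],"yaw":0}
    - {"jaw":0,"travel":[0,0,0],"yaw":0}
    - {"jaw":0,"travel":[0,0,0],"yaw":0}

```text
time: 10.02
eef_pos: [0.5504, -0.0281, 0.0998]
ee_rot: [-0.0, 0.755, 0.655, -0.0]
contact_force: [0.6, 0.8, -1.0]
width: -0.002
```

```bash
python3 - <<'E'
from plan import *
from h import *
from plant import *
show()
B=tf(jp,box(-17,17,-34,46,12,48))
d=read_camera("scene");overlay(d,[B],260,160,100,70,8,f"pics/a6.png")
for r in rows(jig(0,-56,40),jp[2]+np.pi/2,5): print(*r)
E
```

```text
t 10.03 p [ 0.5504 -0.0281  0.0998] phi 1.429 jig [  0.2 -57.5  99.8] relphi 1.571 F [ 0.6  0.8 -1. ] w -0.1 q [-0.05  0.41 -0.33  0.83  0.    1.66]
0.03 -0.01 1.2 0.0
0.03 -0.01 1.2 0.0
0.03 -0.01 1.2 0.0
0.03 -0.01 1.2 0.0
0.03 -0.01 1.2 0.0
```

View pics/a6.png

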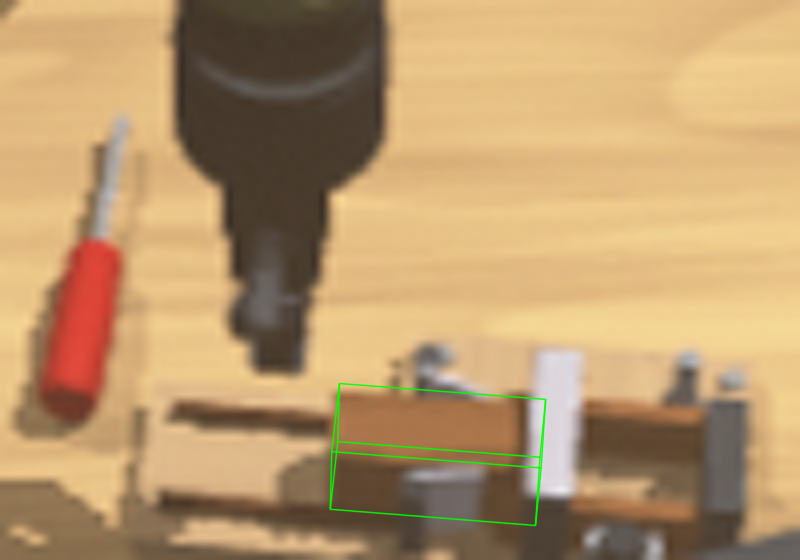

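>>> play_rows:
  commands:
    - {"jaw":0,"travel":[0,0,2],"yaw":0}
    - {"jaw":0,"travel":[0,0,2],"yaw":0}
    - {"jaw":0,"travel":[0,0,2],"yaw":0}
    - {"jaw":0,"travel":[0.8,0,0],"yaw":0}
    - {"jaw":0,"travel":[0.9,0,0],"yaw":0}

```text
time: 10.7
eef_pos: [0.5527, -0.0112, 0.0405]
ee_rot: [0.0, 0.755, 0.655, -0.001]
contact_force: [-2.2, -2.4, 0.4]
width: -0.002
```

>>> play_rows:
  commands:
    - {"jaw":0,"travel":[0.9,0,0],"yaw":0}
    - {"jaw":0,"travel":[1,0,0],"yaw":0}
    - {"jaw":0,"travel":[1,0,0],"yaw":0}
    - {"jaw":0,"travel":[1,0,0],"yaw":0}
    - {"jaw":0,"travel":[0.8,0,0],"yaw":0}

```text
time: 11.32
eef_pos: [0.5601, 0.0359, 0.0404]
ee_rot: [0.0, 0.755, 0.655, 0.0]
contact_force: [-1.0, -2.5, -0.6]
width: 0.001
```

```bash
python3 - <<'E'
from plan import *
from h import *
from plant import *
show()
B=tf(jp,box(-17,17,30,110,12,48))
d=read_camera("scene");overlay(d,[B],280,160,100,70,8,f"pics/a7.png")
E
```

```text
t 11.32 p [0.5601 0.0359 0.0404] phi 1.429 jig [ 0.7  7.3 40.4] relphi 1.571 F [-1.  -2.5 -0.6] w 0.1 q [ 0.06  0.49 -0.38  0.7   0.    1.78]
```

View pics/a7.png

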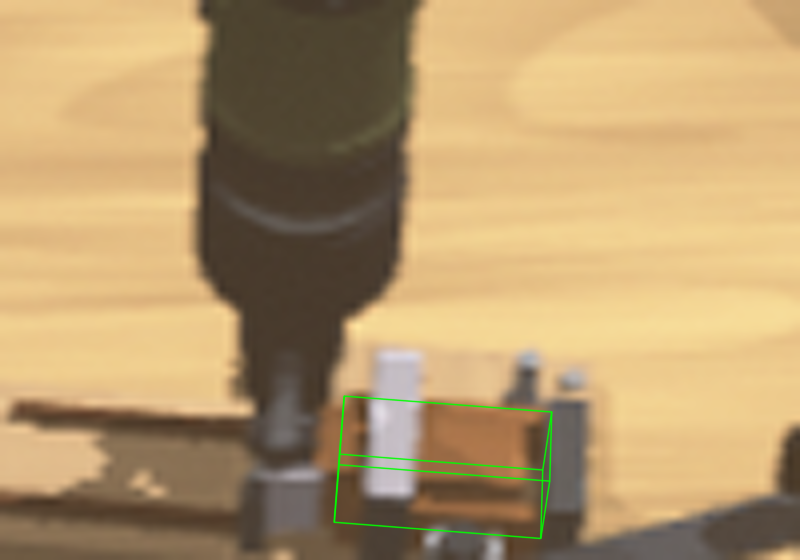

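>>> play_rows:
  commands:
    - {"jaw":0,"travel":[0.4,0,0],"yaw":0}
    - {"jaw":0,"travel":[0.3,0,0],"yaw":0}
    - {"jaw":0,"travel":[0.2,0,0],"yaw":0}
    - {"jaw":0,"travel":[0.2,0,0],"yaw":0}
    - {"jaw":0,"travel":[0,0,0],"yaw":0}

```text
time: 12.0
eef_pos: [0.5613, 0.0448, 0.0404]
ee_rot: [0.001, 0.756, 0.655, -0.001]
contact_force: [-1.1, -7.4, 0.8]
width: -0.001
```

```bash
python3 - <<'E'
from plan import *
show()
E
```

```text
t 12.0 p [0.5613 0.0448 0.0404] phi 1.428 jig [ 0.7 16.2 40.4] relphi 1.57 F [-1.1 -7.4  0.8] w -0.1 q [ 0.08  0.49 -0.38  0.7  -0.    1.79]
```

>>> play_rows:
  commands:
    - {"jaw":0,"travel":[0.2,0,0],"yaw":0}
    - {"jaw":0,"travel":[0.1,0,0],"yaw":0}
    - {"jaw":0,"travel":[0,0,0],"yaw":0}
    - {"jaw":0,"travel":[0,0,0],"yaw":0}
    - {"jaw":0,"travel":[0,0,0],"yaw":0}

```text
time: 12.62
eef_pos: [0.5612, 0.0449, 0.0404]
ee_rot: [0.003, 0.756, 0.654, -0.003]
contact_force: [-1.4, -14.5, 1.7]
width: -0.005
```

```bash
python3 - <<'E'
from plan import *
from h import *
from plant import *
show()
B=tf(jp,box(-17,17,30,110,12,48))
d=read_camera("scene");overlay(d,[B],280,160,100,70,8,f"pics/a8.png")
E
```

```text
t 12.62 p [0.5612 0.0449 0.0404] phi 1.426 jig [ 0.6 16.3 40.4] relphi 1.568 F [ -1.4 -14.5   1.7] w -0.4 q [ 0.08  0.49 -0.38  0.7  -0.01  1.8 ]
```

View pics/a8.png

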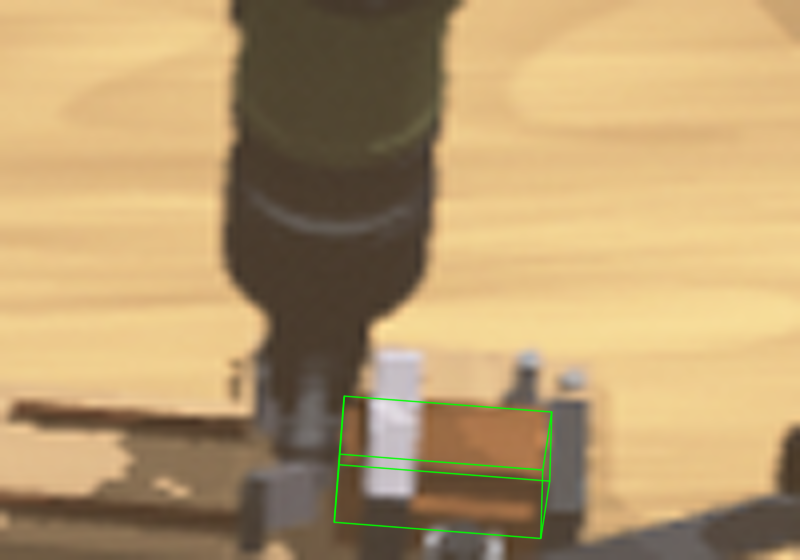

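The blank is against the stop: travel has ended and the force rose to 14.5 N. I'll back off a touch and lift straight out.

>>> play_rows:
  commands:
    - {"jaw":0,"travel":[-0.5,0,0],"yaw":0}
    - {"jaw":0,"travel":[0,0,-2],"yaw":0}
    - {"jaw":0,"travel":[0,0,-3],"yaw":0}
    - {"jaw":0,"travel":[0,0,-4],"yaw":0}
    - {"jaw":0,"travel":[-2,0,-4],"yaw":0}

```text
time: 13.3
eef_pos: [0.5587, 0.0259, 0.1716]
ee_rot: [-0.001, 0.755, 0.656, 0.001]
contact_force: [1.3, -0.3, -0.3]
width: 0.0
```

>>> play_rows:
  commands:
    - {"jaw":3.5,"travel":[-5,-5,0],"yaw":0}
    - {"jaw":3.5,"travel":[-5,-5,0],"yaw":0}
    - {"jaw":3.5,"travel":[0,-5,0],"yaw":0}
    - {"jaw":3.5,"travel":[0,0,0],"yaw":0}
    - {"jaw":3.5,"travel":[0,0,0],"yaw":0}

```text
time: 13.92
eef_pos: [0.41, -0.0433, 0.1709]
ee_rot: [0.001, 0.755, 0.655, 0.001]
contact_force: [1.3, 0.3, 0.5]
width: 0.406
```

```bash
python3 - <<'E'
from plan import *
from h import *
from plant import *
show()
B=tf(jp,box(-17,17,30,110,12,48))
for c,w in (("scene",(300,170)),("top",(150,160))):
    d=read_camera(c);overlay(d,[B],*w,110,80,7,f"pics/a9{c}.png")
    cv2.imwrite(f"pics/raw9{c}.png",d["pixels"][:,:,::-1])
    for n in("handle_grip","bar_hinge"): print(c,n,[(r["xy"],r["conf"]) for r in mark_of(c,n)][:3])
E
```

```text
t 13.93 p [ 0.41   -0.0433  0.1709] phi 1.429 jig [-136.6  -92.4  170.9] relphi 1.571 F [1.3 0.3 0.5] w 34.7 q [-0.11  0.12 -0.54  0.91  0.    1.61]
scene handle_grip [([386.6, 212.7], 0.54)]
scene bar_hinge [([337.4, 227.3], 0.85), ([255.2, 271.6], 0.31)]
top handle_grip [([165.8, 198.8], 0.69)]
top bar_hinge [([228.4, 181.7], 0.93)]
```

View pics/a9scene.png

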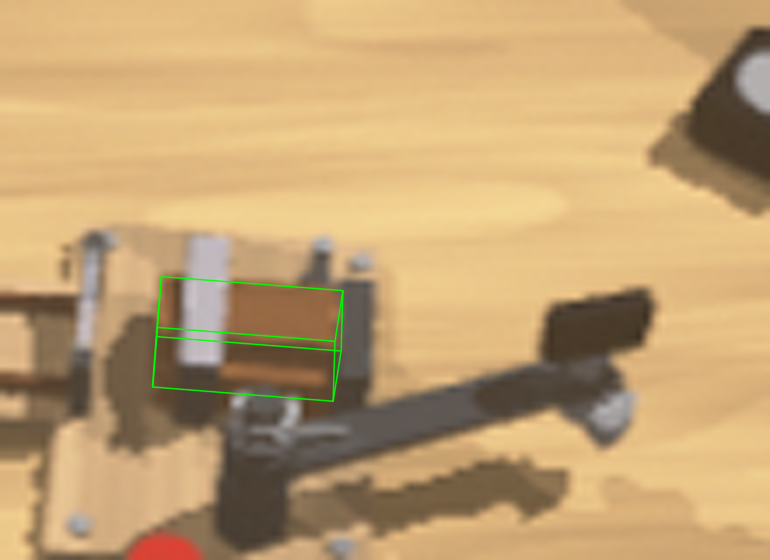

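View pics/a9top.png

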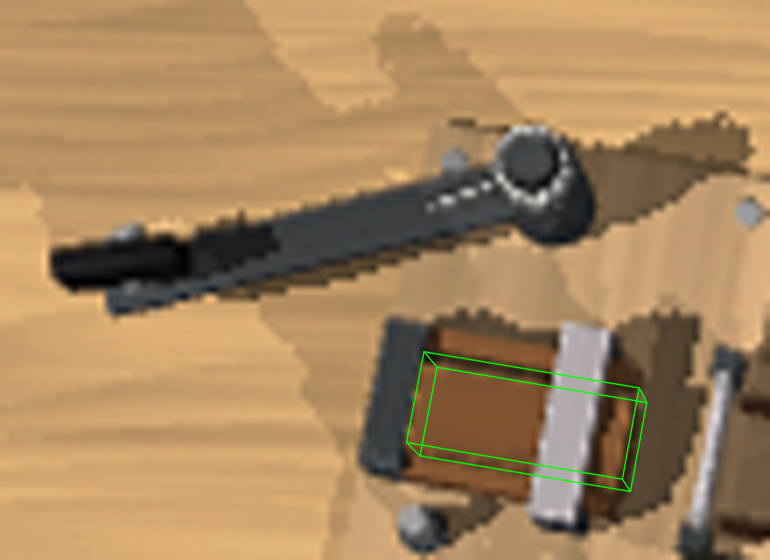

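```bash
python3 - <<'E'
from plan import *
from h import *
from plant import *
d=read_camera("top");s=read_camera("scene")
jp=np.load("jig0.npy")
hz=jig(85,78,89); 
H0=jig(85-150*.41,78+150*.91,89); print("hinge",hz,"H pred",H0, proj(d,H0),proj(s,H0))
m=regions_of("top","handle_grip"); print([(r["xy"],r["conf"],r["mask"].sum()) for r in m])
m2=regions_of("scene","handle_grip"); print([(r["xy"],r["conf"],r["mask"].sum()) for r in m2])
def bx(a,h): # a jig angle of bar dir(world), h handle turn
    ang=a-h; return ang
best=[]
def hb(p,ba=0.):
    # p: bar, handle ; bar direction jig
    a0=np.arctan2(.91,-.41)+p[0]; c=np.array([85+150*np.cos(a0),78+150*np.sin(a0)])
    B=box(-23,23,-6,6,74,104); B=tf([c[0]/1000,c[1]/1000,a0-p[1]],B); return tf(jp,B)
def barbox(p):
    a0=np.arctan2(.91,-.41)+p[0]; return tf(jp,tf([.085,.078,a0],box(0,165,-11,11,51,60)))
for h in (0,.15,.3):
    overlay(d,[hb([0,h]),barbox([0,h])],140,170,90,50,8,f"pics/h{h}t.png"); overlay(s,[hb([0,h]),barbox([0,h])],330,190,80,60,8,f"pics/h{h}s.png")
E
python3 -c "
import cv2,numpy as np
A=[cv2.imread(f'pics/h{h}t.png') for h in (0,.15,.3)]
cv2.imwrite('pics/hh.png',cv2.resize(np.vstack(A),None,fx=.5,fy=.5) if 0 else np.vstack([a[150:350,:480] for a in A]))
cv2.imwrite('pics/hs.png',np.vstack([cv2.imread(f'pics/h{h}s.png')[100:300] for h in (0,.15,.3)]))"
```

```text
hinge [0.65349298 0.09403095 0.089     ] H pred [0.61191467 0.23785635 0.089     ] [[167.17239748 197.57501   ]] [[385.10198972 215.48636696]]
[]
[([326.1, 226.2], 0.55, np.int64(3218)), ([386.2, 218.1], 0.51, np.int64(250))]
```

View pics/hh.png

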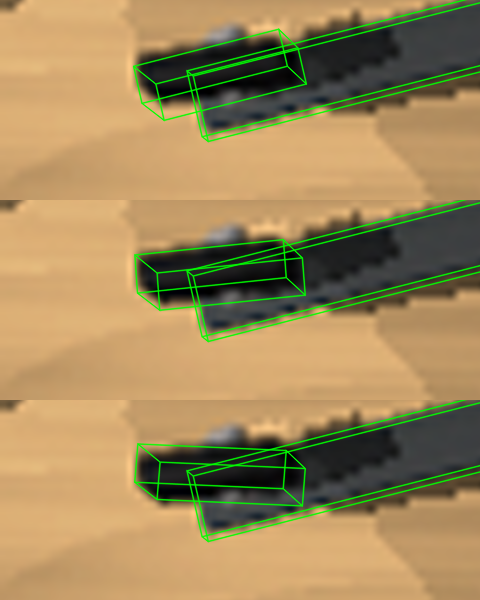

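View pics/hs.png

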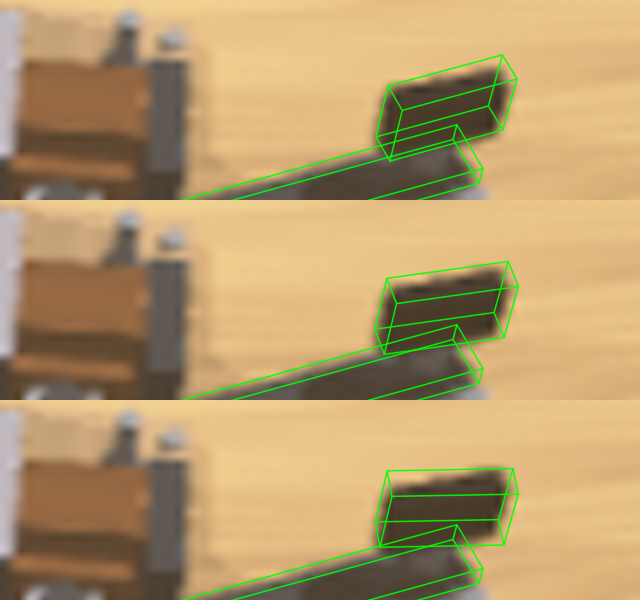

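The gate is shut (both leaves in line at scene px ≈(312,214)) and the blank is home. The model shows bar 0, handle about 0.17. Next I approach the T-handle.

```bash
cat >> plan.py <<'E'
A0=np.arctan2(.91,-.41)
def hpose(bar,h,z=92):
    a=A0+bar; return jig(85+150*np.cos(a),78+150*np.sin(a),z), a-h+jp[2]
def chain(poses,p=None,phi=None):
    s,p0,phi0=state(); p=p0 if p is None else p; phi=phi0 if phi is None else phi
    for T,f in poses:
        d=(f-phi+np.pi)%(2*np.pi)-np.pi; st=np.array(T)-p; c,sn=np.cos(phi),np.sin(phi)
        print(np.round([100*(c*st[0]+sn*st[1]),100*(sn*st[0]-c*st[1]),-100*st[2],-d],3).tolist())
        p=np.array(T);phi=f
E
python3 - <<'E'
from plan import *
show()
T,f=hpose(0,.17,150); print(T,f)
for r in rows(T,f,8): print(*r)
E
```

```text
t 14.43 p [ 0.4089 -0.0436  0.1702] phi 1.429 jig [-137.6  -92.8  170.2] relphi 1.571 F [ 0.8 -0.2 -0. ] w 35.0 q [-0.11  0.12 -0.54  0.91  0.    1.61]
[0.61183545 0.2381304  0.15      ] 1.6822129805627963
3.84 2.01 0.25 -0.032
3.78 2.13 0.25 -0.032
3.71 2.25 0.25 -0.032
3.64 2.37 0.25 -0.032
3.56 2.48 0.25 -0.032
3.48 2.59 0.25 -0.032
3.4 2.7 0.25 -0.032
3.31 2.81 0.25 -0.032
```

>>> play_rows:
  commands:
    - {"jaw":3.5,"travel":[3.8,2.0,0.2],"yaw":-0.032}
    - {"jaw":3.5,"travel":[3.8,2.1,0.2],"yaw":-0.032}
    - {"jaw":3.5,"travel":[3.7,2.25,0.2],"yaw":-0.032}
    - {"jaw":3.5,"travel":[3.6,2.4,0.2],"yaw":-0.032}
    - {"jaw":3.5,"travel":[3.6,2.5,0.2],"yaw":-0.032}

```text
time: 15.05
eef_pos: [0.5362, 0.1335, 0.1601]
ee_rot: [0.0, 0.7, 0.714, -0.0]
contact_force: [0.0, -0.2, 0.7]
width: 0.411
```

>>> play_rows:
  commands:
    - {"jaw":3.5,"travel":[3.5,2.6,0.2],"yaw":-0.032}
    - {"jaw":3.5,"travel":[3.4,2.7,0.3],"yaw":-0.032}
    - {"jaw":3.5,"travel":[3.3,2.8,0.3],"yaw":-0.032}
    - {"jaw":3.5,"travel":[0,0,0],"yaw":0}
    - {"jaw":3.5,"travel":[0,0,0],"yaw":0}

```text
time: 15.68
eef_pos: [0.6105, 0.2378, 0.1517]
ee_rot: [-0.0, 0.666, 0.746, -0.001]
contact_force: [-0.5, -0.5, 0.7]
width: 0.411
```

```bash
python3 - <<'E'
from plan import *
from h import *
from plant import *
show()
T,f=hpose(0,.17,92)
for r in rows(T,f,4): print(*r)
for c,w in (("scene",(340,160)),("top",(130,150))):
    d=read_camera(c);overlay(d,[],*w,90,80,7,f"pics/b1{c}.png")
E
```

```text
t 15.68 p [0.6105 0.2378 0.1517] phi 1.685 jig [ 22.1 214.2 151.7] relphi 1.827 F [-0.5 -0.5  0.7] w 35.1 q [ 0.37  0.53  0.03  1.07 -0.    1.83]
0.0 0.03 1.49 0.001
0.0 0.03 1.49 0.001
0.0 0.03 1.49 0.001
0.01 0.03 1.49 0.001
```

View pics/b1scene.png

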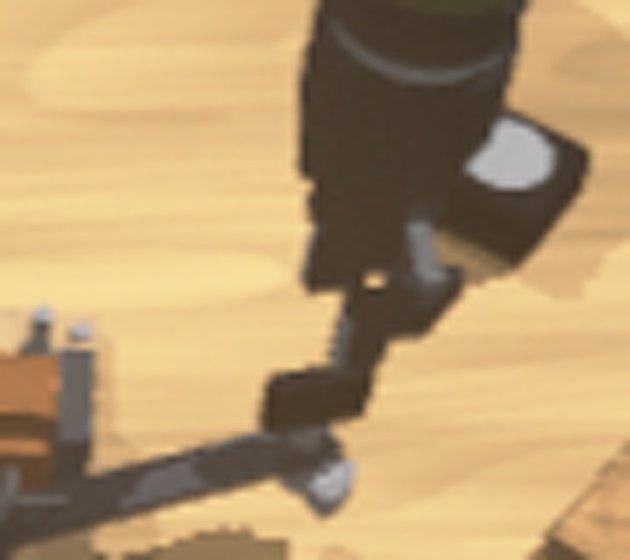

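>>> play_rows:
  commands:
    - {"jaw":3.5,"travel":[0,0.1,2],"yaw":0}
    - {"jaw":3.5,"travel":[0,0,2],"yaw":0}
    - {"jaw":3.5,"travel":[0,0,1.9],"yaw":0}
    - {"jaw":3.5,"travel":[0,0,0],"yaw":0}
    - {"jaw":3.5,"travel":[0,0,0],"yaw":0}

```text
time: 16.4
eef_pos: [0.6124, 0.2379, 0.0943]
ee_rot: [0.0, 0.666, 0.746, 0.0]
contact_force: [-0.1, -0.2, 0.2]
width: 0.406
```

```bash
python3 - <<'E'
from plan import *
from h import *
from plant import *
show()
for c,w in (("scene",(340,170)),("top",(130,150))):
    d=read_camera(c);overlay(d,[],*w,90,80,7,f"pics/b2{c}.png")
E
```

```text
t 16.4 p [0.6124 0.2379 0.0943] phi 1.684 jig [ 24.  214.6  94.3] relphi 1.826 F [-0.1 -0.2  0.2] w 34.6 q [ 0.37  0.58 -0.05  0.94 -0.    1.83]
```

View pics/b2scene.png

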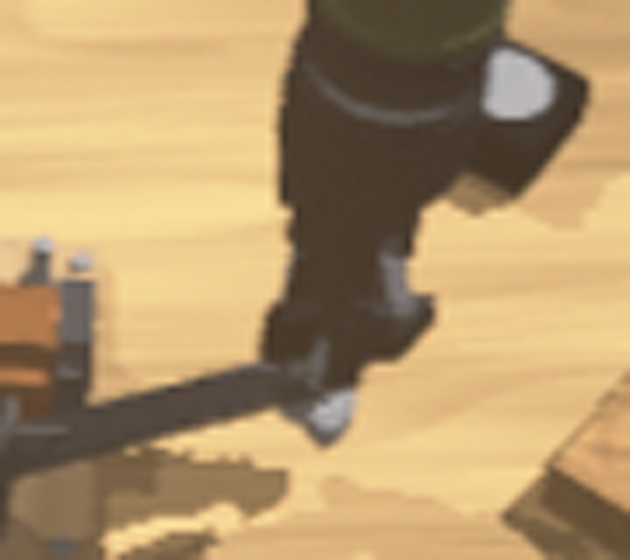

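The fingers straddle the grip with no contact force. I'll close on it.

>>> play_rows:
  commands:
    - {"jaw":0.5,"travel":[0,0,0],"yaw":0}
    - {"jaw":0.5,"travel":[0,0,0],"yaw":0}
    - {"jaw":0.5,"travel":[0,0,0],"yaw":0}
    - {"jaw":0.5,"travel":[0,0,0],"yaw":0}
    - {"jaw":0.5,"travel":[0,0,0],"yaw":0}
  squeeze: 60

```text
time: 17.12
eef_pos: [0.6121, 0.2385, 0.0943]
ee_rot: [-0.0, 0.666, 0.746, 0.0]
contact_force: [-2.3, 0.3, 6.4]
width: 0.129
```

```bash
python3 - <<'E'
from plan import *
show()
s,p,phi=state()
chain([hpose(.08*i,.17,p[2]*1000) for i in range(0,16)])
E
```

```text
t 17.12 p [0.6121 0.2385 0.0943] phi 1.685 jig [ 23.6 215.2  94.3] relphi 1.827 F [-2.3  0.3  6.4] w 11.1 q [ 0.37  0.58 -0.05  0.94  0.    1.83]
[-0.036, -0.027, -0.0, 0.003]
[-0.25, -1.173, -0.0, -0.08]
[-0.25, -1.173, -0.0, -0.08]
[-0.25, -1.173, -0.0, -0.08]
[-0.25, -1.173, -0.0, -0.08]
[-0.25, -1.173, -0.0, -0.08]
[-0.25, -1.173, -0.0, -0.08]
[-0.25, -1.173, -0.0, -0.08]
[-0.25, -1.173, -0.0, -0.08]
[-0.25, -1.173, -0.0, -0.08]
[-0.25, -1.173, -0.0, -0.08]
[-0.25, -1.173, -0.0, -0.08]
[-0.25, -1.173, -0.0, -0.08]
[-0.25, -1.173, -0.0, -0.08]
[-0.25, -1.173, -0.0, -0.08]
[-0.25, -1.173, -0.0, -0.08]
```

>>> play_rows:
  commands:
    - {"jaw":0.5,"travel":[-0.25,-1.17,0],"yaw":-0.08}
    - {"jaw":0.5,"travel":[-0.25,-1.17,0],"yaw":-0.08}
    - {"jaw":0.5,"travel":[-0.25,-1.17,0],"yaw":-0.08}
    - {"jaw":0.5,"travel":[-0.25,-1.17,0],"yaw":-0.08}
    - {"jaw":0.5,"travel":[-0.25,-1.17,0],"yaw":-0.08}

```text
time: 17.75
eef_pos: [0.5605, 0.2131, 0.0943]
ee_rot: [-0.0, 0.502, 0.865, 0.003]
contact_force: [-0.4, 6.7, 2.8]
width: 0.132
```

```bash
cat >> plan.py <<'E'
def barstate():
    s,p,phi=state(); c,sn=np.cos(jp[2]),np.sin(jp[2]); r=p-[jp[0],jp[1],0]
    v=np.array([c*r[0]+sn*r[1],-sn*r[0]+c*r[1]])*1000-[85,78]
    b=np.arctan2(v[1],v[0])%(2*np.pi)-A0; h=((A0+b)-(phi-jp[2])+np.pi)%(2*np.pi)-np.pi
    print("bar",round(b,3),"R",round(np.hypot(*v),1),"h",round(h,3)); return b,h
E
python3 - <<'E'
from plan import *
show();b,h=barstate();s,p,phi=state()
chain([hpose(b+.08*i,.17,94) for i in range(1,3)])
E
```

```text
t 17.75 p [0.5605 0.2131 0.0943] phi 2.089 jig [-23.9 182.7  94.3] relphi 2.231 F [-0.4  6.7  2.8] w 11.2 q [ 0.36  0.48 -0.22  0.86  0.    1.41]
bar 0.382 R 151.1 h 0.145
[-0.331, -1.163, 0.034, -0.055]
[-0.25, -1.173, -0.0, -0.08]
```

>>> play_rows:
  commands:
    - {"jaw":0.5,"travel":[-0.25,-1.17,0],"yaw":-0.08}
    - {"jaw":0.5,"travel":[-0.25,-1.17,0],"yaw":-0.08}
    - {"jaw":0.5,"travel":[-0.25,-1.17,0],"yaw":-0.08}
    - {"jaw":0.5,"travel":[-0.25,-1.17,0],"yaw":-0.08}
    - {"jaw":0.5,"travel":[-0.25,-1.17,0],"yaw":-0.08}

```text
time: 18.38
eef_pos: [0.5203, 0.1678, 0.0942]
ee_rot: [-0.002, 0.32, 0.947, 0.003]
contact_force: [-7.2, 10.2, 7.7]
width: 0.13
```

```bash
python3 - <<'E'
from plan import *
from plant import *
from h import *
show();b,h=barstate();s,p,phi=state()
chain([hpose(b+.08*i,h,94) for i in range(0,2)])
d=read_camera("scene");overlay(d,[],290,160,90,80,7,f"pics/b3.png")
E
```

```text
t 18.38 p [0.5203 0.1678 0.0942] phi 2.49 jig [-57.3 132.2  94.2] relphi 2.632 F [-7.2 10.2  7.7] w 11.1 q [ 0.31  0.41 -0.35  0.81  0.01  0.96]
bar 0.783 R 152.3 h 0.146
[-0.225, 0.033, 0.025, -0.0]
[-0.222, -1.179, -0.0, -0.08]
```

View pics/b3.png

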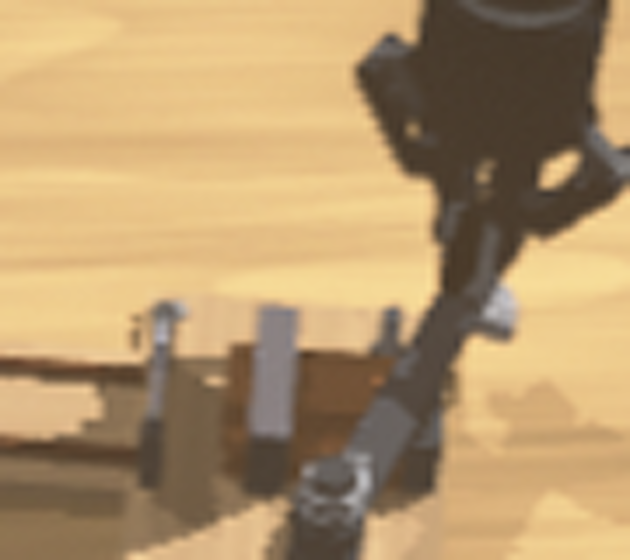

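>>> play_rows:
  commands:
    - {"jaw":0.5,"travel":[-0.1,-1.32,0],"yaw":-0.09}
    - {"jaw":0.5,"travel":[-0.2,-1.32,0],"yaw":-0.09}
    - {"jaw":0.5,"travel":[-0.25,-1.32,0],"yaw":-0.09}
    - {"jaw":0.5,"travel":[-0.25,-1.32,0],"yaw":-0.09}
    - {"jaw":0.5,"travel":[-0.25,-1.32,0],"yaw":-0.09}

```text
time: 19.05
eef_pos: [0.4997, 0.1037, 0.0942]
ee_rot: [-0.001, 0.101, 0.995, 0.002]
contact_force: [-6.4, 7.1, 10.3]
width: 0.128
```

```bash
python3 - <<'E'
from plan import *
from plant import *
from h import *
show();b,h=barstate();s,p,phi=state()
d=read_camera("scene");overlay(d,[],290,150,90,80,7,f"pics/b4.png")
E
```

```text
t 19.05 p [0.4997 0.1037 0.0942] phi 2.939 jig [-68.6  65.9  94.2] relphi 3.081 F [-6.4  7.1 10.3] w 10.9 q [ 0.2   0.36 -0.44  0.78  0.01  0.4 ]
bar 1.226 R 154.1 h 0.139
```

View pics/b4.png

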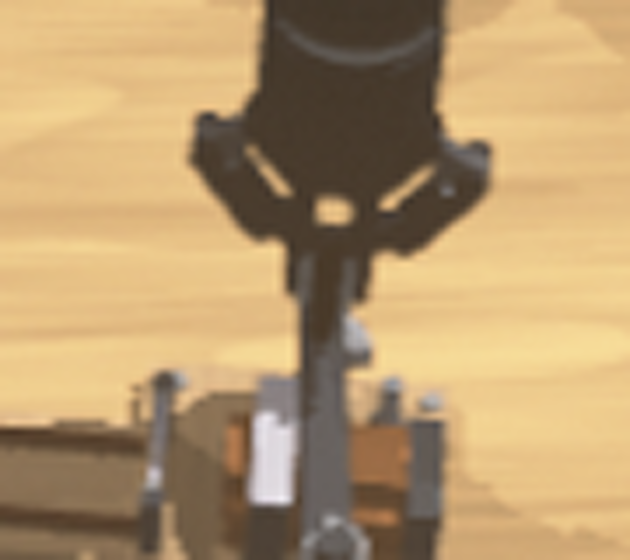

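Bar is about 1.23, past the keeper. I'll advance slightly more and start turning clockwise.

>>> play_rows:
  commands:
    - {"jaw":0.5,"travel":[-0.1,-0.6,0],"yaw":-0.04}
    - {"jaw":0.5,"travel":[0,0,0],"yaw":0.15}
    - {"jaw":0.5,"travel":[0,0,0],"yaw":0.18}
    - {"jaw":0.5,"travel":[0,0,0],"yaw":0.18}
    - {"jaw":0.5,"travel":[0,0,0],"yaw":0.18}

```text
time: 19.73
eef_pos: [0.5002, 0.0981, 0.0942]
ee_rot: [-0.001, 0.417, 0.909, 0.002]
contact_force: [-4.8, 5.2, 7.5]
width: 0.126
```

```bash
python3 - <<'E'
from plan import *
show();barstate()
E
```

```text
t 19.73 p [0.5002 0.0981 0.0942] phi 2.281 jig [-67.3  60.3  94.2] relphi 2.422 F [-4.8  5.2  7.5] w 10.8 q [ 0.19  0.35 -0.44  0.77  0.01  1.05]
bar 1.263 R 153.3 h 0.835
```

>>> play_rows:
  commands:
    - {"jaw":0.5,"travel":[0,0,0],"yaw":0.18}
    - {"jaw":0.5,"travel":[0,0,0],"yaw":0.18}
    - {"jaw":0.5,"travel":[0,0,0],"yaw":0.18}
    - {"jaw":0.5,"travel":[0,0,0],"yaw":0.05}
    - {"jaw":0.5,"travel":[0,0,0],"yaw":0}

```text
time: 20.35
eef_pos: [0.5018, 0.0979, 0.0942]
ee_rot: [-0.001, 0.662, 0.75, 0.002]
contact_force: [-0.6, 5.0, 4.9]
width: 0.132
```

```bash
python3 - <<'E'
from plan import *
from plant import *
from h import *
show();barstate(); print(env.sense()["torque"].round(2))
d=read_camera("scene");overlay(d,[],290,150,90,80,7,f"pics/b5.png")
E
```

```text
t 20.35 p [0.5018 0.0979 0.0942] phi 1.696 jig [-65.7  60.4  94.2] relphi 1.837 F [-0.6  5.   4.9] w 11.3 q [ 0.19  0.35 -0.44  0.77  0.    1.64]
bar 1.264 R 151.8 h 1.42
[ 0.9   0.32 -0.07]
```

View pics/b5.png

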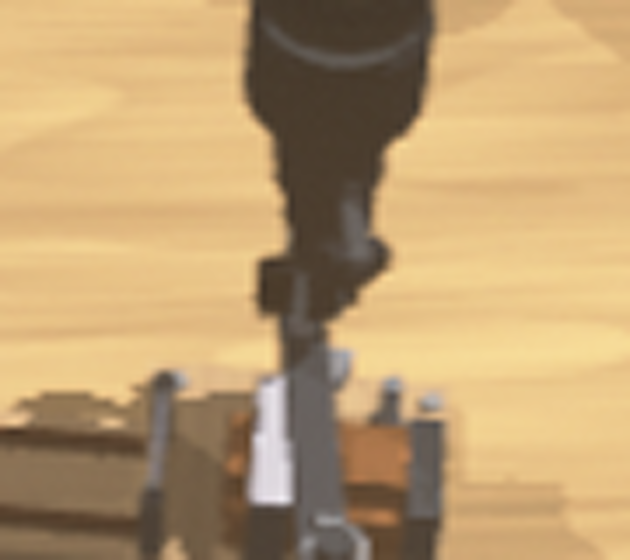

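>>> play_rows:
  commands:
    - {"jaw":0.5,"travel":[0,0,0],"yaw":0.05}
    - {"jaw":0.5,"travel":[0,0,0],"yaw":0}
    - {"jaw":0.5,"travel":[0.5,0.05,0],"yaw":0.033}
    - {"jaw":0.5,"travel":[0.5,0.05,0],"yaw":0.033}
    - {"jaw":0.5,"travel":[0.5,0.05,0],"yaw":0.033}

```text
time: 21.02
eef_pos: [0.5034, 0.1131, 0.0943]
ee_rot: [-0.0, 0.716, 0.698, 0.003]
contact_force: [0.5, 5.7, 3.1]
width: 0.126
```

```bash
python3 - <<'E'
from plan import *
show();barstate(); print(env.sense()["torque"].round(2))
E
```

```text
t 21.02 p [0.5034 0.1131 0.0943] phi 1.546 jig [-66.3  75.6  94.3] relphi 1.687 F [0.5 5.7 3.1] w 10.8 q [ 0.22  0.36 -0.43  0.77  0.    1.81]
bar 1.163 R 151.3 h 1.47
[ 0.81  0.05 -0.09]
```

>>> play_rows:
  commands:
    - {"jaw":0.5,"travel":[0.2,0.02,0],"yaw":0.013}
    - {"jaw":0.5,"travel":[0.2,0.02,0],"yaw":0.013}
    - {"jaw":0.5,"travel":[0.2,0.02,0],"yaw":0.013}
    - {"jaw":0.5,"travel":[0.1,0,0],"yaw":0}
    - {"jaw":0.5,"travel":[0,0,0],"yaw":0}

```text
time: 21.65
eef_pos: [0.5043, 0.119, 0.0942]
ee_rot: [0.0, 0.729, 0.684, 0.002]
contact_force: [0.4, 5.3, 6.4]
width: 0.132
```

```bash
python3 - <<'E'
from plan import *
show();barstate(); print(env.sense()["torque"].round(2))
E
```

```text
t 21.65 p [0.5043 0.119  0.0942] phi 1.507 jig [-66.2  81.6  94.2] relphi 1.649 F [0.4 5.3 6.4] w 11.3 q [ 0.23  0.36 -0.43  0.78  0.    1.86]
bar 1.124 R 151.2 h 1.468
[ 0.8  -0.13 -0.01]
```

>>> play_rows:
  commands:
    - {"jaw":0.5,"travel":[0.2,0.02,0],"yaw":0.01}
    - {"jaw":0.5,"travel":[0.2,0.02,0],"yaw":0.01}
    - {"jaw":0.5,"travel":[0.1,0,0],"yaw":0}
    - {"jaw":0.5,"travel":[0,0,0],"yaw":0}
    - {"jaw":0.5,"travel":[0,0,0],"yaw":0}

```text
time: 22.28
eef_pos: [0.5043, 0.1199, 0.0942]
ee_rot: [0.003, 0.737, 0.676, -0.001]
contact_force: [0.4, -7.6, 9.9]
width: 0.129
```

```bash
python3 - <<'E'
from plan import *
from plant import *
from h import *
show();barstate(); print(env.sense()["torque"].round(2))
d=read_camera("scene");overlay(d,[],290,150,90,80,7,f"pics/b6.png")
E
```

```text
t 22.27 p [0.5043 0.1199 0.0942] phi 1.485 jig [-66.3  82.5  94.2] relphi 1.627 F [ 0.4 -7.6  9.9] w 11.0 q [ 0.24  0.37 -0.42  0.78 -0.01  1.89]
bar 1.117 R 151.4 h 1.485
[-1.1  -0.08  0.03]
```

View pics/b6.png

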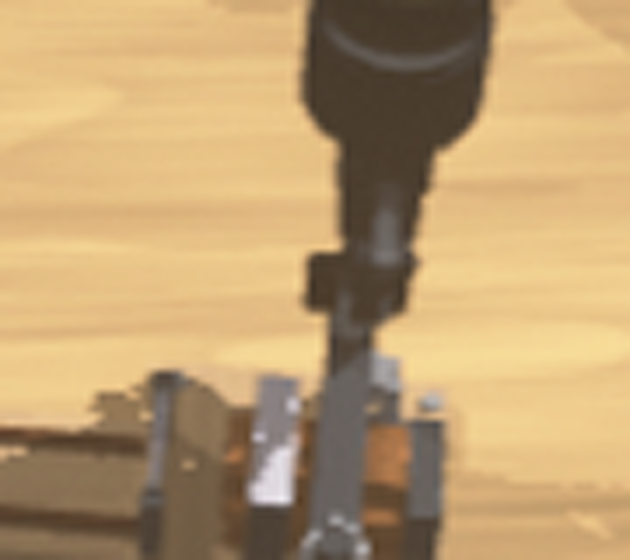

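The force reversed at about 1.117, so the cam is holding on the keeper. I'll relax, open and lift away.

>>> play_rows:
  commands:
    - {"jaw":0.5,"travel":[-0.25,0,0],"yaw":0}
    - {"jaw":3.5,"travel":[0,0,0],"yaw":0}
    - {"jaw":3.5,"travel":[0,0,0],"yaw":0}
    - {"jaw":3.5,"travel":[0,0,0],"yaw":0}
    - {"jaw":3.5,"travel":[0,0,-1.5],"yaw":0}

```text
time: 22.95
eef_pos: [0.502, 0.1201, 0.1076]
ee_rot: [-0.001, 0.736, 0.677, -0.002]
contact_force: [0.6, 0.2, 0.0]
width: 0.418
```

>>> play_rows:
  commands:
    - {"jaw":3.5,"travel":[0,0,-4],"yaw":0}
    - {"jaw":3.5,"travel":[0,0,-4],"yaw":0}
    - {"jaw":3.5,"travel":[-5,-5,0],"yaw":0}
    - {"jaw":3.5,"travel":[-5,-5,0],"yaw":0}
    - {"jaw":3.5,"travel":[-5,-5,0],"yaw":0}

```text
time: 23.58
eef_pos: [0.3591, -0.0015, 0.1893]
ee_rot: [0.001, 0.736, 0.677, 0.0]
contact_force: [0.6, -0.8, 1.2]
width: 0.411
```

>>> play_rows:
  commands:
    - {"jaw":3.5,"travel":[-4,0,0],"yaw":0}
    - {"jaw":3.5,"travel":[-4,0,0],"yaw":0}
    - {"jaw":3.5,"travel":[0,0,0],"yaw":0}
    - {"jaw":3.5,"travel":[0,0,0],"yaw":0}
    - {"jaw":3.5,"travel":[0,0,0],"yaw":0}

```text
time: 24.2
eef_pos: [0.3536, -0.0795, 0.1885]
ee_rot: [-0.0, 0.736, 0.677, 0.0]
contact_force: [0.2, -0.4, -0.1]
width: 0.411
```

```bash
python3 - <<'E'
from plan import *
from plant import *
from h import *
show()
def hb(b,h):
    T,f=hpose(b,h); B=tf([T[0],T[1],f],box(-23,23,-6,6,74,104)); return B
def barbox(b): return tf(jp,tf([.085,.078,A0+b],box(0,165,-11,11,51,60)))
for c,w in (("scene",(290,170)),("top",(170,160))):
    d=read_camera(c);overlay(d,[],*w,110,80,7,f"pics/c1{c}.png");overlay(d,[hb(1.13,1.45),barbox(1.13),tf(jp,box(-17,17,30,110,12,48))],*w,110,80,7,f"pics/c2{c}.png")
E
```

```text
t 24.2 p [ 0.3536 -0.0795  0.1885] phi 1.488 jig [-187.4 -136.2  188.5] relphi 1.63 F [ 0.2 -0.4 -0.1] w 35.1 q [-0.22  0.02 -0.6   0.95  0.    1.43]
```

View pics/c1scene.png

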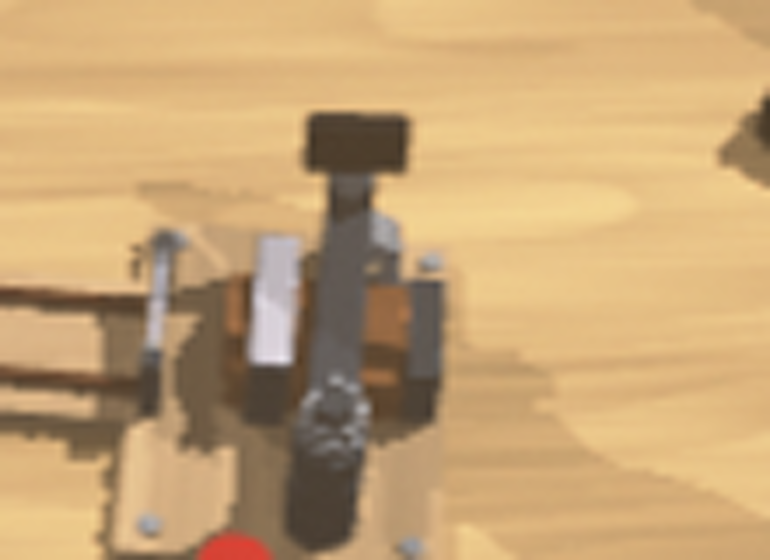

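View pics/c2top.png

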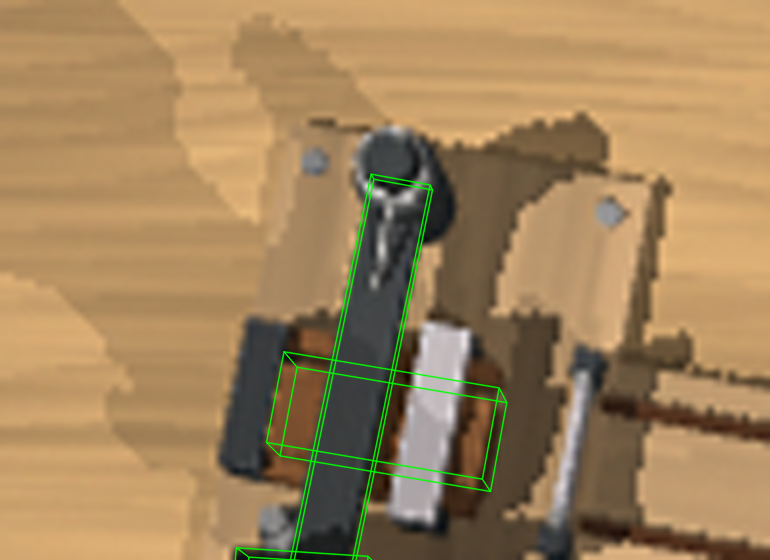

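View pics/c2scene.png

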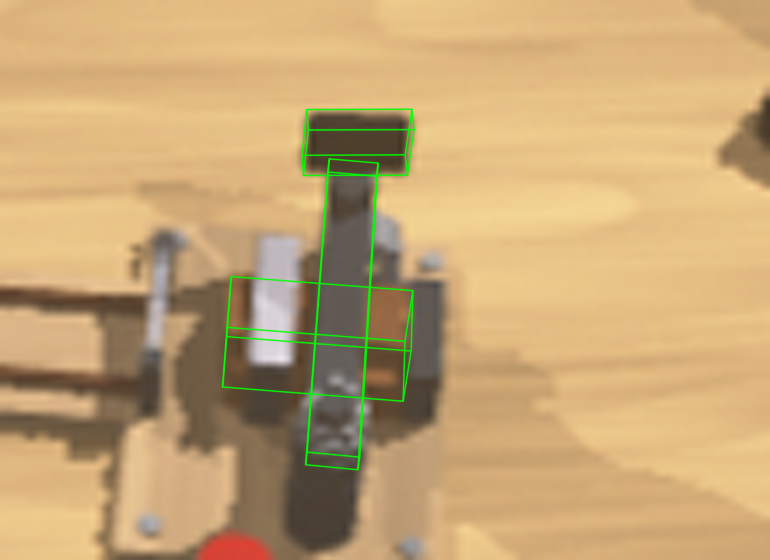

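The bar overlay at 1.13 and the handle overlay at 1.45 match both pictures. The gate is shut, the blank is against the stop, and the arm is clear. I'll hand in.

```bash
python3 - <<'E'
from plant import *
print(env.finish_job()); print(env.sense()["time"])
E
```

```text
the job is handed in; nothing more can be done
None
the job is handed in; nothing more can be done
```

The job is done and handed in at about 24 s. I gripped the short narrow brown blank near its rear end and laid it in the infeed. I fed it through the flap gate, then pushed it home with closed fingers. It stopped dead at the end stop and the push force rose to about 15 N.

I then swung the bar across by its T-handle to about 1.26 rad with the handle turning along, and turned the handle clockwise to about 1.47 rad. I eased the bar back until the latch took the load (the force reversed at about 1.12 rad), let go and moved clear.

- **Last checks:** the final pictures show both leaves in line across the lane and the blank against the stop. A model of the bar at 1.13 rad and the handle at 1.45 rad fits both camera views. The contact force read near zero with the arm away.
- **Not confirmed:** I saw no contact with the other pieces, but I did not compare their start and end positions by measurement. My jig position is good to about 1–3 mm, because the single-camera fits differed by about 3 mm and the measured handle radius came out at 151–154 mm instead of 150 mm. The hand-in reported no verdict.

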